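# Load and start the UV-C drawer disinfector

### The job

Start a disinfection run on the returned gear: pull out the white unit's drawer and lay every hard case and hand radio from the table flat on its tray, none stacked on or touching another so that the light reaches all round, then push the drawer fully shut. Turn the timer dial to the sixth click from off, and with all that ready press the three keys one at a time, each fully down and up again: first round power, then square lock, then oblong start. Press no key while the drawer is open, and leave the other things on the table where they are.

Things in the scene. Friction and masses are not known exactly. Their poses are not given: they have to be found in the camera images.
- unit: the disinfector, fixed: white box 280 x 430 x 130 mm (its x, y, z); origin at the centre of its underside; the drawer comes out of its front face at x = -140 mm, towards the robot. On its flat top, in one line 32 mm behind the front edge, are from the left (+y): square lock key, oblong start key, round power key, dial (y = +165, +105, +45, -30 mm), then a dark display.
- drawer (a joint): drawer opening in m: 0 shut, grows as it is pulled out towards the robot (the unit's -x), stop at 0.19; starts shut or up to 0.025 ajar. Opened about 0.165, an item laid at tray_mid clears plate and roof. It stays where it is left; sliding it takes about 2 N. Shut means below 0.006.
- tray_mid (a point): on the drawer's flat tray: point on its floor (24 mm above the table), mid-width, 85 mm behind the inside of the front plate; moves with it; axes as the unit's. From here the tray spans y +-200, x -85 to +149 mm; lips 14 mm high at sides and back, front plate 73 mm above the floor. Parts of it with x beyond (opening - 85 mm) are under the unit's roof, which clears the floor by 76 mm.
- drawer_handle (a point): middle of the drawer's handle: steel bar 10 mm thick, 300 mm long along y, 82 mm above the table, its centre line 40 mm in front of the front plate (top of plate 97 mm above the table), 35 mm free behind it. Axes as the unit's. Pinch or hook it from above to pull; where a wide hand would meet the dial, take the bar 120 mm right of here (y = -120 mm), below the flat display.
- dial (a joint): timer dial, rad: 0 at off, growing clockwise seen from above, a click every 0.5236 (30 degrees), marks 0 to 8, stops just past both ends. Its pointer at off is 120 degrees left of straight away from the robot (unit's +x), at mark 4 straight away, at mark 6 (3.1416, within 0.16 counts) 60 degrees right. A spring ball pulls it into each click (about 0.06 N m to pass). Starts between off and click 3.
- dial_grip (a point): on the dial's axis, 160 mm above the table, the height to pinch it. Black knob: round skirt of 25 mm radius to 9 mm above the unit's top, on it a grip bar 46 x 14 mm, 30 mm high (top 168 mm above the table) along this point's x; the white line on its +x half is the pointer. Nine black ticks on the white top show the clicks; the off tick is longer, with a dot.
- key_power (a joint): key travel in m: 0 up, 0.005 fully down. Round power key, 28 mm across, the right-hand one, next to the dial. Grey, in the row of three keys 60 mm apart on the unit's top, left of the dial. Sprung: 1.5 N starts it, 5 N holds it fully down; pressed beyond 0.004, released below 0.002.
- key_power_top (a point): middle of the top of the round power key, 11 mm above the unit's top when up; goes down with it.
- key_lock (a joint): key travel in m: 0 up, 0.005 fully down. Square lock key, 26 x 26 mm, the left-hand one. Grey, in the row of three keys 60 mm apart on the unit's top, left of the dial. Sprung: 1.5 N starts it, 5 N holds it fully down; pressed beyond 0.004, released below 0.002.
- key_lock_top (a point): middle of the top of the square lock key, 11 mm above the unit's top when up; goes down with it.
- key_start (a joint): key travel in m: 0 up, 0.005 fully down. Oblong start key, 44 mm wide (y) and 26 mm deep, the middle one. Grey, in the row of three keys 60 mm apart on the unit's top, left of the dial. Sprung: 1.5 N starts it, 5 N holds it fully down; pressed beyond 0.004, released below 0.002.
- key_start_top (a point): middle of the top of the oblong start key, 11 mm above the unit's top when up; goes down with it.
- case_a: returned hard case: grey rounded plastic box 104 x 44 x 38 mm (its x, y, z) with a black seam, white latch and paper label, 110 to 220 g. Origin at its centre. May be absent (None from the start).
- case_b: returned hard case: grey rounded plastic box 104 x 44 x 38 mm (its x, y, z) with a black seam, white latch and paper label, 110 to 220 g. Origin at its centre. May be absent (None from the start).
- case_c: returned hard case: grey rounded plastic box 104 x 44 x 38 mm (its x, y, z) with a black seam, white latch and paper label, 110 to 220 g. Origin at its centre. May be absent (None from the start).
- radio_a: returned hand radio lying on its back: black body 84 x 44 x 34 mm (its x, y, z) from x = -52 to +32 mm, then a round antenna stub (13 mm thick, off to +y) to x = +52 mm; 150 to 310 g. Origin at mid-width and mid-height; the body's middle is at x = -10 mm. May be absent (None from the start).
- radio_b: returned hand radio lying on its back: black body 84 x 44 x 34 mm (its x, y, z) from x = -52 to +32 mm, then a round antenna stub (13 mm thick, off to +y) to x = +52 mm; 150 to 310 g. Origin at mid-width and mid-height; the body's middle is at x = -10 mm. May be absent (None from the start).
- tape: bystander: black weighted tape dispenser with a clear roll, 100 x 50 mm and 66 mm high, 0.9 kg, standing among the returned gear. Origin under its middle.
- stapler: bystander: stapler, 130 x 36 mm, 45 mm high, near the robot's left. Origin under its middle.
- sanitiser: bystander: clear round bottle, 68 mm across, 130 mm high, at the left of the unit. Origin under its middle.
- sharps: bystander: yellow round tub, 100 mm across, 110 mm high, at the robot's right. Origin under its middle.
- labels: bystander: roll of paper labels, 90 mm across, 55 mm high, right of the unit. Origin under its middle.
- gloves: bystander: cardboard glove box, 120 x 235 mm and 75 mm high, far right. Origin under its middle.
Mind the look-alikes: they are no part of the job. What is shaped like the case_b but red is not meant.

How it is judged:
By the outcome, as a careful person would: the job done as asked, in the order asked, and still so for the second after the job is handed in, with the robot touching nothing.
Of case_a, case_b, case_c, radio_a, radio_b only 2 to 4 are there at a start; the rules pass over those that are not, and their reading is None.
At some moment in a run one of case_a, case_b, case_c, radio_a, radio_b may be knocked a few centimetres aside while the robot is not near it.
Once in a run the grip may slacken for a moment while it holds something.
It also fails if it takes over 210 s, if anything falls off the work surface, if the arm or the gripper's body presses on something with over 40 N, if the wrist force passes 120 N, or if a joint passes its speed limit or range.

### The arm

A 6-joint arm with a two-finger parallel gripper is mounted at the origin on the work surface. World frame = base frame: x ahead of the robot, y to its left, z up, the work surface at z = 0. Lengths are in mm, angles in rad, forces in N, time in s.
With the tool pointing down it reaches from about 275 to 750 mm from the base axis. Payload 10.2 kg.
Tool frame: the origin (TCP) lies at the very end of the fingers, on their centre line; the grasp point (between the pads) lies ctrl.grip_depth behind it (ctrl.grip_depth is the distance from the TCP to the grasp point, in mm); z points along the fingers, y is the direction in which the jaws open and shut (so a half turn about z gives the same grasp; the last joint's range is limited). The gripper opens to 85 mm and grips with 20 to 120 N. Pads are 22 mm wide; open, the fingers measure 114 mm over their backs; the gripper's body (76 mm by 85 mm) begins 54 mm behind the grasp point. The pads swing forward as they close: fully open they stand 13 mm farther back than shut.
Start: joints at [1.04, 0.313, 1.498, -0, 1.331, -0.223], TCP at [159.068, 500.328, 231.294] pointing down, gripper open.
Joint ranges: [-2.94, 2.94], [-0.97, 2.17], [0.19, 2.56], [-1.23, 4.37], [0.02, 3.11], [-2.88, 2.88]. Speed limits (rad/s): [2.39, 2.39, 3.01, 3.14, 3.14, 3.14].

### API

Orientations are given as a unit quaternion [w, x, y, z].
In Python, from rig import telemetry, eyes, ctrl, nets gives the robot as it stands. The module is installed in compiled form; this text tells all that it offers.
- The arm moves only by the tool drive_tool, never from a script. Its argument "series" is text: rows parted by semicolons, each of 7 numbers parted by spaces: the shift along the tool's x, y, z normalised to -1 to 1, where 1 is 0.12 m, then the turn, a rotation vector about the tool's x, y, z normalised to -1 to 1, where 1 is 0.5 rad, then the opening, from 0 (shut) to 1 (fully open). In form: tx ty tz wx wy wz hand; .... A call has 1 to 20 rows; each row is the pose to reach, as a shift and turn from the pose measured when the call began, along the tool's axes at that moment; what a row does not reach only later rows make up. A row lasts 1/10 s, in which the tool goes at most 50 mm and 8.59 degrees, less where a joint would pass 70% of its speed; a pose out of reach is approached as far as the arm can. A call with a number of a shift or a turn outside -1 to 1 is refused whole. A call with a gripper value outside its range is refused whole. The fingers move at their own pace and stop on an object; "newtons" is the grip in N (left out, the last holds). Time passes only in rows, so rows that repeat a pose let the fingers close. It gives the time, the measured TCP pose, the force and the opening at its end, in the units of the state.
- telemetry.sense(): the state, without advancing time (a new reading comes with each control period).
- eyes.capture(name): name is "side" or "top" or "wrist"; returns a dict with "frame" (420x560x3 uint8, red, green, blue), "fx", "fy", "cx", "cy" (pixels), "D" ([k1, k2, p1, p2, k3] as OpenCV has them; the pictures are not rectified), "view" (4x4, takes a point from world to camera coordinates). Camera axes: x right, y up, looking along -z (the intrinsics and any distortion apply to the point x, -y, -z); pixel columns grow to the right and rows downward; lengths in mm; the calibration is good to about 2 mm. A picture is of the moment at which its call begins. There is no depth.
- ctrl.finish_job(): hands the job in, once; it reports no verdict.
Trained networks look in a picture, given as the dict that the camera call returned (one of the last four; its "shot" number tells which), for a name from the list of things; names that differ only in an ending like _2 or _b are one class to them, and where a whole thing is asked for, a point or a joint stands for the part that bears it (a point fixed in the world has none). Each returns a list of dicts, best first, with "confidence" (0 to 1); they miss things now and then, are a little off and sometimes report something else, mostly with a low value. They report only what shows in the picture. A call takes as long as a camera call. They do not tell look-alikes from the thing itself.
- nets.spot_in(name, picture): "rect" ([left, top, right, bottom] in pixels, round what is visible of it).
The state is a dict: "time_s": time; "joints": joint angles; "dq": joint speeds; "tau": joint torques, N m; "eef_pos": TCP position; "ee_rot": TCP orientation; "force": force on the tool from outside, world axes, zero at the start; "wrist_torque": the same for the moment, N m; "grip_width": opening from 0.0 (shut) to 1.0 (fully open).
Only numpy, scipy, OpenCV 4.12 (cv2) and the standard library are available. Lean on these libraries where they do the work, as an engineer would, in place of code of your own. Each camera call takes 0.05 s, during which the arm holds its last target. There are 200 camera calls.

## Working session

There is one attempt and no reset: what is moved stays moved. The work goes in short steps, Python scripts to look and compute and a tool call to move; the robot and the scene stay as the last step left them, time stands still between calls to the robot, and variables do not carry over. Pictures are saved under pics/ and viewed, about 12 in all and at most 16, crops included, and the job is handed in when it is done.

Besides the shell and the picture viewer there is one more tool, called after "Emit:" as name(argument=value, ...), one argument or row to a line, values as JSON. drive_tool: Moves the arm, as the interface text tells. Scaled input: -1 to 1 covers 0.12 m each way for a shift and 0.5 rad each way for a turn. Its arguments: {"type":"object","properties":{"series":{"type":"string"},"newtons":{"type":"number"}},"required":["series"]}

```bash
mkdir -p pics; cat > h.py <<'E'
import numpy as np, cv2
from rig import telemetry, eyes, ctrl, nets
from scipy.spatial.transform import Rotation as R
def K(p): return np.array([[p['fx'],0,p['cx']],[0,p['fy'],p['cy']],[0,0,1.]])
def ray(p,uv):
    n=cv2.undistortPoints(np.array([[uv]],float),K(p),np.array(p['D'],float))[0,0]
    d=np.array([n[0],-n[1],-1.]); V=np.array(p['view']); Rm=V[:3,:3]; t=V[:3,3]
    return -Rm.T@t, Rm.T@d
def at(p,uv,z):
    c,d=ray(p,uv); return (c+d*(z-c[2])/d[2])
def proj(p,P):
    V=np.array(p['view']); q=V[:3,:3]@np.array(P,float)+V[:3,3]
    q=np.array([[q[0],-q[1],-q[2]]]); return cv2.projectPoints(q,np.zeros(3),np.zeros(3),K(p),np.array(p['D'],float))[0][0,0]
def cap(n,f=None):
    p=eyes.capture(n)
    if f: cv2.imwrite('pics/'+f+'.png',p['frame'][:,:,::-1])
    return p
def rot():
    s=telemetry.sense(); q=s['ee_rot']; return s,R.from_quat([q[1],q[2],q[3],q[0]])
def st():
    s,r=rot(); print('t',s['time_s'],'pos',np.round(s['eef_pos'],1),'yaw of toolx',np.round(np.degrees(np.arctan2(*r.as_matrix()[[1,0],[0,0]])),1),'z',np.round(r.as_matrix()[:,2],3),'F',np.round(s['force'],1),'g',round(s['grip_width'],3),'q',np.round(s['joints'],2))
def go(pos,yaw=None):
    "normalised row to reach world pos with tool down and tool x at yaw deg (mod 180 nearest)"
    s,r=rot(); d=r.inv().apply(np.array(pos,float)-s['eef_pos'])/120
    w=np.zeros(3)
    if yaw is not None:
        best=None
        for k in(0,180,-180):
            a=np.radians(yaw+k); x=np.array([np.cos(a),np.sin(a),0]); z=np.array([0,0,-1.]); T=R.from_matrix(np.c_[x,np.cross(z,x),z])
            v=(r.inv()*T).as_rotvec()/.5
            if best is None or np.linalg.norm(v)<np.linalg.norm(best): best=v
        w=best
    print('row',np.round(d,3),np.round(w,3))
E
python3 - <<'E'
from h import *
st(); print(ctrl.grip_depth)
p=cap('top','top0'); 
for n in['unit','case_a','radio_a','tape','dial','key_power','key_lock','key_start','drawer_handle']:
    for d in nets.spot_in(n,p): print(n,round(d['confidence'],2),np.round(d['rect']))
q=cap('side','side0'); print(np.round(-np.array(q['view'])[:3,:3].T@np.array(q['view'])[:3,3]),np.round(-np.array(p['view'])[:3,:3].T@np.array(p['view'])[:3,3]))
E
```

```text
t 0.0 pos [158.9 500.1 230.7] yaw of toolx 162.4 z [-0.001 -0.001 -1.   ] F [-0.2  0.4 -0.8] g 1.002 q [ 1.04  0.31  1.5   0.    1.33 -0.22]
18.700000000000003
unit 0.86 [212.  97. 379. 203.]
case_a 0.77 [161. 228. 181. 257.]
case_a 0.7 [130. 228. 153. 258.]
case_a 0.68 [148. 185. 177. 209.]
case_a 0.23 [294. 165. 305. 174.]
tape 0.93 [196. 183. 214. 219.]
key_power 0.54 [295. 163. 301. 173.]
key_lock 0.61 [260. 163. 268. 172.]
key_lock 0.52 [315. 163. 330. 176.]
key_start 0.57 [257. 165. 267. 174.]
key_start 0.44 [276. 162. 288. 171.]
drawer_handle 0.88 [248. 180. 373. 205.]
drawer_handle 0.19 [195. 185. 215. 218.]
[  135. -1071.   714.] [ 284.  -96. 1629.]
```

View pics/top0.png

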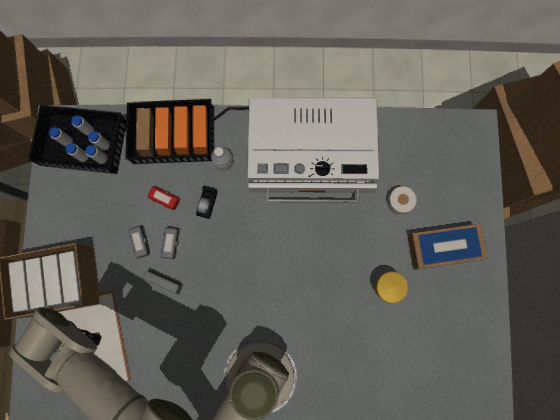

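View pics/side0.png

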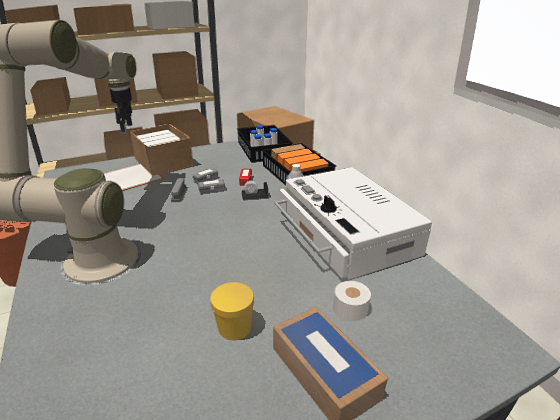

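```bash
python3 - <<'E'
from h import *
p=cap('top')
f=p['frame'][:,:,::-1]
a=cv2.resize(f[90:210,240:390],None,fx=5,fy=5,interpolation=cv2.INTER_CUBIC); cv2.imwrite('pics/u.png',a[:600,:750])
a=cv2.resize(f[175:300,110:230],None,fx=4.8,fy=4.8,interpolation=cv2.INTER_CUBIC);cv2.imwrite('pics/c.png',a)
for uv in[(248,186),(377,186),(249,99),(376,99)]: print(at(p,uv,130))
for uv in[(171,242.5),(139,243),(163,197)]: print(at(p,uv,30))
print(at(p,(322,168),160),at(p,(262,168),141),at(p,(299,168),141),at(p,(313,200),82))
E
```

```text
[616.20047347  43.30091393 130.        ]
[ 621.52908471 -375.25811331  130.        ]
[915.35017004  48.48923302 130.        ]
[ 921.19128609 -378.34498177  130.        ]
[438.75171896 309.92863248  30.        ]
[435.37376019 420.12336079  30.        ]
[596.1587874  346.27678757  30.        ]
[ 671.35398393 -194.48842292  160.        ] [673.96053111  -1.45211325 141.        ] [ 675.40567677 -121.2774536   141.        ] [ 581.83560854 -169.85657468   82.        ]
```

View pics/u.png

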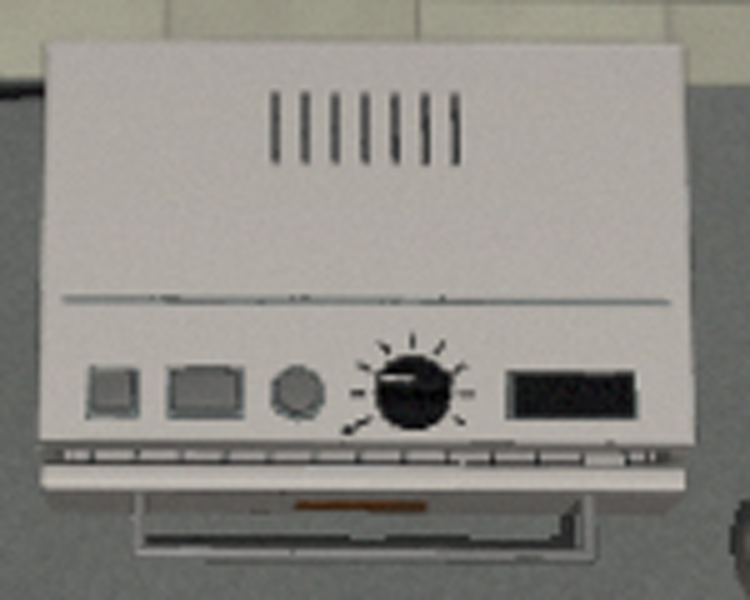

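View pics/c.png

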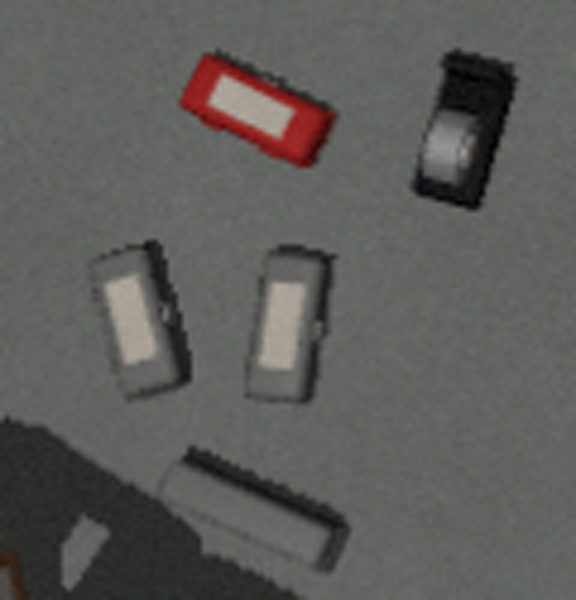

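Emit:
drive_tool(
  series="-.87 .28 -.3 0 0 1 1;-.87 .28 -.3 0 0 1 1;-.87 .28 -.3 0 0 1 1;-.87 .28 -.3 0 0 1 1;-.87 .28 -.3 0 0 1 1;-.87 .28 -.3 0 0 1 1",
)

```text
time_s: 1.2
eef_pos: [268.4, 500.7, 267.2]
ee_rot: [-0.0, 0.392, 0.92, -0.0]
force: [-0.1, -0.7, 0.1]
grip_width: 0.997
```

Emit:
drive_tool(
  series="-.88 .31 -.3 0 0 1 1;-.88 .31 -.3 0 0 1 1;-.88 .31 -.3 0 0 1 1;-.88 .31 -.3 0 0 1 1;-.88 .31 -.3 0 0 1 1;-.88 .31 -.3 0 0 1 1",
)

```text
time_s: 1.8
eef_pos: [367.8, 450.5, 303.0]
ee_rot: [-0.0, 0.606, 0.795, -0.0]
force: [0.4, 1.4, 0.4]
grip_width: 0.998
```

Emit:
drive_tool(
  series="-.6 0 0 0 0 .53 1;-.6 0 0 0 0 .53 1;-.6 0 0 0 0 .53 1;-.6 0 0 0 0 .53 1",
)

```text
time_s: 2.2
eef_pos: [386.5, 381.5, 303.2]
ee_rot: [-0.0, 0.705, 0.709, -0.0]
force: [0.4, -0.0, 0.6]
grip_width: 0.995
```

```bash
python3 - <<'E'
from h import *
st()
p=cap('wrist'); q=cap('top')
for n in['case_a','radio_a']:
    for c,z in((p,25),(q,25)):
        for d in nets.spot_in(n,c):
            r=d['rect']; print(n,round(d['confidence'],2),np.round(r),np.round(at(c,((r[0]+r[2])/2,(r[1]+r[3])/2),z)))
a=np.hstack([p['frame'],cv2.resize(q['frame'][170:400,20:250],(420,420))])[:,:,::-1]
cv2.imwrite('pics/w1.png',cv2.resize(a,None,fx=.81,fy=.81))
E
```

```text
t 2.2 pos [386.5 381.5 303.2] yaw of toolx 90.4 z [-0.  0. -1.] F [ 0.4 -0.   0.6] g 0.995 q [0.56 0.31 1.31 0.   1.52 0.56]
case_a 0.74 [276. 117. 356. 169.] [441. 424.  25.]
case_a 0.71 [388. 158. 450. 233.] [597. 349.  25.]
case_a 0.57 [278. 198. 352. 233.] [444. 317.  25.]
case_a 0.9 [161. 229. 183. 254.] [442. 308.  25.]
case_a 0.64 [147. 185. 177. 210.] [596. 351.  25.]
case_a 0.6 [127. 224. 152. 259.] [441. 420.  25.]
case_a 0.48 [143. 274. 183. 289.] [306. 331.  25.]
radio_a 0.36 [293. 167. 303. 173.] [ 698. -120.   25.]
```

View pics/w1.png

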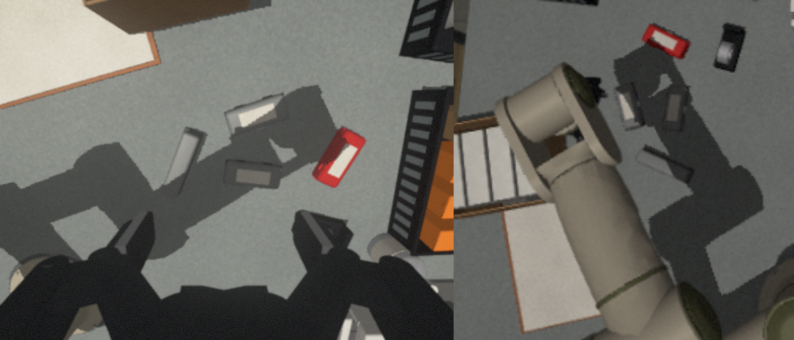

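Emit:
drive_tool(
  series="-.95 .25 0 0 0 0 1;-.95 .25 0 0 0 0 1;-.95 .25 0 0 0 0 1",
)

```text
time_s: 2.8
eef_pos: [417.7, 265.2, 302.9]
ee_rot: [0.0, 0.706, 0.708, -0.001]
force: [-0.4, 1.0, -0.4]
grip_width: 1.004
```

Emit:
drive_tool(
  series="-.95 .25 0 0 0 0 .35;-.95 .25 0 0 0 0 .35;-.95 .25 0 0 0 0 .35",
)

```text
time_s: 3.1
eef_pos: [448.8, 148.5, 303.0]
ee_rot: [0.001, 0.706, 0.708, -0.001]
force: [0.5, 0.7, -0.1]
grip_width: 0.514
```

Emit:
drive_tool(
  series="-.95 .25 0 0 0 0 .35;-.95 .25 0 0 0 0 .35;-.95 .25 0 0 0 0 .35",
)

```text
time_s: 3.4
eef_pos: [479.6, 31.6, 303.0]
ee_rot: [0.001, 0.707, 0.707, -0.001]
force: [-0.1, 0.2, -0.2]
grip_width: 0.349
```

Emit:
drive_tool(
  series="-.95 .25 0 0 0 0 .35;-.95 .25 0 0 0 0 .35;-.95 .25 0 0 0 0 .35",
)

```text
time_s: 3.7
eef_pos: [510.1, -85.7, 302.9]
ee_rot: [0.001, 0.708, 0.706, -0.001]
force: [-0.1, 0.4, -1.3]
grip_width: 0.351
```

Emit:
drive_tool(
  series="-.95 .25 0 0 0 0 .35;-.95 .25 0 0 0 0 .35;-.95 .25 0 0 0 0 .35;-.95 .25 0 0 0 0 .35",
)

```text
time_s: 4.1
eef_pos: [540.1, -202.1, 302.0]
ee_rot: [0.0, 0.709, 0.705, -0.002]
force: [0.7, 0.6, -0.8]
grip_width: 0.352
```

```bash
python3 - <<'E'
from h import *
st()
p=cap('wrist','w2')
for z,P in (('handle',(582,-170,82)),('dial',(672,-196,168)),('rk',(675,-121,141))): print(z,proj(p,P))
for n in ['dial','key_power','key_lock','key_start','drawer_handle','unit']:
    for d in nets.spot_in(n,p)[:2]: print(n,round(d['confidence'],2),np.round(d['rect']))
E
```

```text
t 4.1 pos [ 540.1 -202.1  302. ] yaw of toolx 89.7 z [-0.002 -0.002 -1.   ] F [ 0.7  0.6 -0.8] g 0.352 q [-0.56  0.39  1.2  -0.    1.55 -0.56]
handle [311.75870218 154.52910827]
dial [413.86036963 192.34969508]
rk [414.72640781 111.42412944]
dial 0.7 [382. 160. 430. 216.]
key_power 0.61 [402.  97. 428. 123.]
key_start 0.74 [406.  18. 441.  71.]
drawer_handle 0.56 [308.   0. 382. 289.]
unit 0.84 [305.   0. 560. 325.]
unit 0.49 [ 75. 278. 158. 349.]
```

View pics/w2.png

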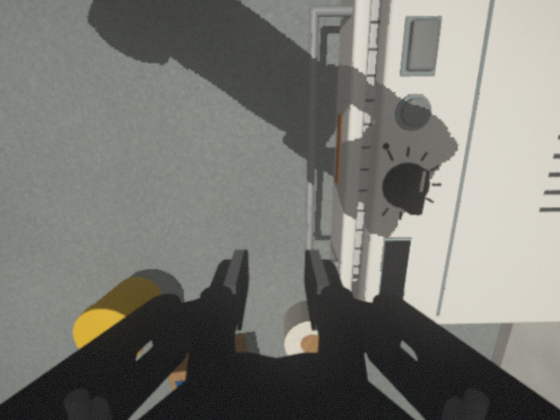

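```bash
python3 - <<'E'
from h import *
p=cap('wrist')
for uv,z in [((313.5,60),82),((313.5,200),82),((313,12),82),((313,240),82),((413.5,112),141),((424,46),141),((407,187),139),((424,181),168),((357,150),97)]: print(uv,np.round(at(p,uv,z),1))
go((584,-290,150),90)
a=p['frame'][130:240,360:470,::-1]; cv2.imwrite('pics/d.png',cv2.resize(a,None,fx=5,fy=5,interpolation=cv2.INTER_CUBIC))
E
```

```text
(313.5, 60) [580.7 -61.6  82. ]
(313.5, 200) [ 586.5 -224.6   82. ]
(313, 12) [578.5 -14.3  82. ]
(313, 240) [ 587.9 -280.1   82. ]
(413.5, 112) [ 674.4 -117.8  141. ]
(424, 46) [676.6 -59.  141. ]
(407, 187) [ 678.6 -194.1  139. ]
(424, 181) [ 681.2 -181.4  168. ]
(357, 150) [ 633.2 -159.7   97. ]
row [-0.755  0.369  1.281] [-0.001  0.006 -0.002]
```

View pics/d.png

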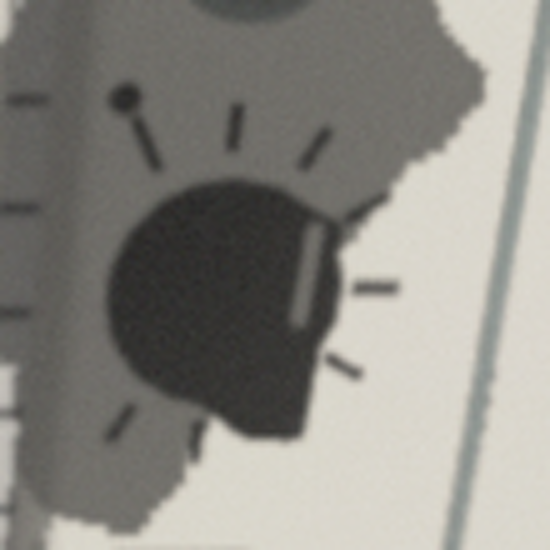

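Emit:
drive_tool(
  series="-.61 .375 .5 0 0 0 .35;-.61 .375 1 0 0 0 .35;-.61 .375 1 0 0 0 .35;-.61 .375 1 0 0 0 .35",
)

```text
time_s: 4.9
eef_pos: [583.0, -272.5, 176.6]
ee_rot: [-0.005, 0.708, 0.706, -0.002]
force: [-0.2, 0.0, 0.1]
grip_width: 0.353
```

Emit:
drive_tool(
  series="0 0 .4 0 0 0 .35;0 0 .7 0 0 0 .35;0 0 .8 0 0 0 .35;0 0 .9 0 0 0 .35;0 0 .98 0 0 0 .35;0 0 .98 0 0 0 .35",
)

```text
time_s: 5.5
eef_pos: [582.1, -272.1, 59.6]
ee_rot: [-0.004, 0.708, 0.706, -0.002]
force: [-0.9, 0.2, 0.4]
grip_width: 0.352
```

Emit:
drive_tool(
  series="0 0 0 0 0 0 0;0 0 0 0 0 0 0;0 0 0 0 0 0 0;0 0 0 0 0 0 0;0 0 0 0 0 0 0",
  newtons=30,
)

```text
time_s: 6.0
eef_pos: [582.8, -272.4, 61.1]
ee_rot: [-0.003, 0.708, 0.706, -0.002]
force: [-0.4, 1.5, 6.1]
grip_width: 0.108
```

```bash
python3 - <<'E'
from h import *
st()
E
```

```text
t 6.0 pos [ 582.8 -272.4   61.1] yaw of toolx 89.9 z [-0.007  0.001 -1.   ] F [-0.4  1.5  6.1] g 0.108 q [-0.62  0.74  1.29 -0.    1.12 -0.61]
```

Emit:
drive_tool(
  series="0 -.15 0 0 0 0 0;0 -.3 0 0 0 0 0;-.01 -.45 0 0 0 0 0;-.01 -.6 0 0 0 0 0;-.01 -.65 0 0 0 0 0;-.01 -.65 0 0 0 0 0",
)

```text
time_s: 6.6
eef_pos: [503.9, -273.0, 61.2]
ee_rot: [-0.004, 0.708, 0.706, -0.002]
force: [-1.9, 3.4, -6.4]
grip_width: 0.105
```

Emit:
drive_tool(
  series="0 -.15 0 0 0 0 0;0 -.3 0 0 0 0 0;-.01 -.45 0 0 0 0 0;-.01 -.6 0 0 0 0 0;-.01 -.65 0 0 0 0 0;-.01 -.65 0 0 0 0 0",
)

```text
time_s: 7.2
eef_pos: [425.4, -273.5, 61.3]
ee_rot: [-0.006, 0.708, 0.706, -0.002]
force: [-1.4, 2.5, -14.6]
grip_width: 0.102
```

Emit:
drive_tool(
  series="0 0 0 0 0 0 .35;0 0 0 0 0 0 .35;0 0 0 0 0 0 .35",
)

```text
time_s: 7.5
eef_pos: [426.6, -274.3, 62.1]
ee_rot: [-0.004, 0.708, 0.706, -0.002]
force: [0.1, -0.6, -0.4]
grip_width: 0.346
```

Emit:
drive_tool(
  series="0 0 -.4 0 0 0 .35;0 0 -.8 0 0 0 .35;0 0 -1 0 0 0 .35;0 0 -1 0 0 0 .35",
)

```text
time_s: 7.9
eef_pos: [429.3, -276.0, 186.3]
ee_rot: [0.0, 0.708, 0.706, -0.002]
force: [-0.4, -0.4, -1.5]
grip_width: 0.355
```

Emit:
drive_tool(
  series="0 0 -.4 0 0 0 1;0 0 -.8 0 0 0 1;0 0 -1 0 0 0 1;0 0 -1 0 0 0 1",
)

```text
time_s: 8.3
eef_pos: [430.6, -276.3, 309.4]
ee_rot: [0.003, 0.708, 0.706, -0.002]
force: [0.3, 0.2, -0.7]
grip_width: 0.989
```

```bash
python3 - <<'E'
from h import *
st()
p=cap('top'); a=p['frame'][90:260,110:390,::-1]
cv2.imwrite('pics/t2.png',cv2.resize(a,None,fx=2.85,fy=2.85,interpolation=cv2.INTER_CUBIC))
E
```

```text
t 8.3 pos [ 430.6 -276.3  309.4] yaw of toolx 89.9 z [ 0.001 -0.008 -1.   ] F [ 0.3  0.2 -0.7] g 0.989 q [-0.8   0.24  1.4  -0.    1.5  -0.8 ]
```

View pics/t2.png

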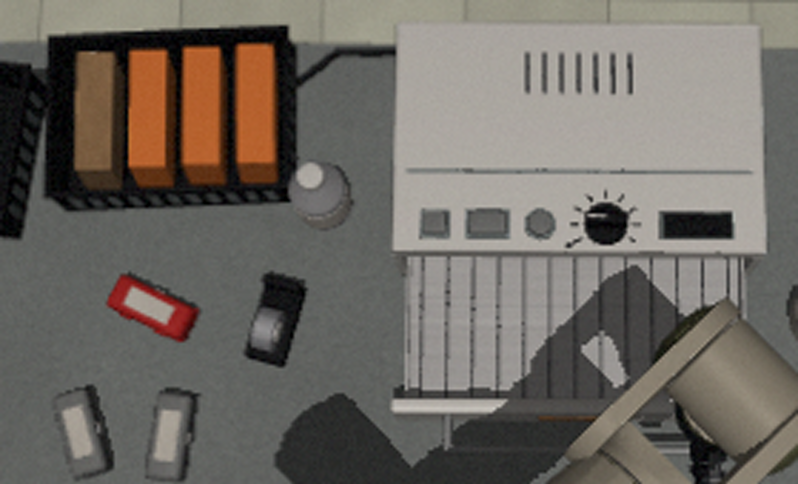

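Emit:
drive_tool(
  series=".97 0 0 0 0 -1 1;.97 0 0 0 0 -1 1;.97 0 0 0 0 -1 1;.97 0 0 0 0 -1 1;.97 0 0 0 0 -1 1",
)

```text
time_s: 8.85
eef_pos: [430.1, -158.8, 304.7]
ee_rot: [-0.001, 0.51, 0.86, -0.003]
force: [0.2, 0.6, 0.3]
grip_width: 1.0
```

Emit:
drive_tool(
  series=".856 .467 0 0 0 -1 1;.856 .467 0 0 0 -1 1;.856 .467 0 0 0 -1 1;.856 .467 0 0 0 -1 1;.856 .467 0 0 0 -1 1",
)

```text
time_s: 9.35
eef_pos: [430.1, -41.6, 303.3]
ee_rot: [-0.002, 0.282, 0.959, -0.002]
force: [0.7, -0.4, 0.6]
grip_width: 1.002
```

Emit:
drive_tool(
  series=".528 .82 0 0 0 -.87 1;.528 .82 0 0 0 -.87 1;.528 .82 0 0 0 -.87 1;.528 .82 0 0 0 -.87 1;.528 .82 0 0 0 -.87 1",
)

```text
time_s: 9.85
eef_pos: [430.2, 74.7, 302.3]
ee_rot: [-0.003, 0.071, 0.997, -0.002]
force: [-0.4, -0.1, 0.4]
grip_width: 1.005
```

Emit:
drive_tool(
  series=".136 .965 0 0 0 0 1;.136 .965 0 0 0 0 1;.136 .965 0 0 0 0 1;.136 .965 0 0 0 0 1",
)

```text
time_s: 10.25
eef_pos: [430.7, 191.9, 301.4]
ee_rot: [-0.003, 0.072, 0.997, -0.002]
force: [-0.1, 0.0, 0.1]
grip_width: 1.004
```

```bash
cat >> h.py <<'E'
def box(p,lo,hi,win=None):
    hsv=cv2.cvtColor(p['frame'],cv2.COLOR_RGB2HSV); m=cv2.inRange(hsv,lo,hi); return m
E
python3 - <<'E'
from h import *
st()
p=cap('wrist','w3'); q=cap('top')
for c in (p,q):
  for n in ('case_a','radio_a'):
    for d in nets.spot_in(n,c):
        r=d['rect']; print(n,round(d['confidence'],2),np.round(r),np.round(at(c,((r[0]+r[2])/2,(r[1]+r[3])/2),22)))
E
```

```text
t 10.25 pos [430.7 191.9 301.4] yaw of toolx 171.7 z [-0.007 -0.004 -1.   ] F [-0.1  0.   0.1] g 1.004 q [ 0.17  0.15  1.52 -0.    1.48 -1.25]
case_a 0.9 [346. 132. 390. 200.] [438. 323.  22.]
case_a 0.74 [410. 117. 468. 199.] [441. 425.  22.]
case_a 0.56 [354. 239. 428. 280.] [592. 351.  22.]
case_a 0.89 [148. 185. 175. 203.] [607. 355.  22.]
case_a 0.66 [162. 244. 178. 257.] [413. 315.  22.]
case_a 0.55 [130. 228. 139. 256.] [440. 438.  22.]
case_a 0.55 [216.  98. 379. 250.] [ 686. -117.   22.]
```

View pics/w3.png

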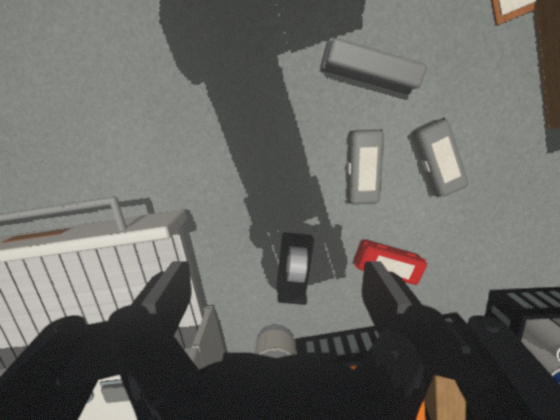

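```bash
cat >> h.py <<'E'
def cases(p,zt=38):
    "grey-case labels: bright low-saturation blobs -> minAreaRect corners on plane z=zt"
    hsv=cv2.cvtColor(p['frame'],cv2.COLOR_RGB2HSV); m=cv2.inRange(hsv,(0,0,175),(179,70,255))
    for c in cv2.findContours(m,0,2)[0]:
        if not 150<cv2.contourArea(c)<3000: continue
        w=np.array([at(p,x,zt)[:2] for x in cv2.boxPoints(cv2.minAreaRect(c))],np.float32)
        (x,y),(a,b),t=cv2.minAreaRect(w)
        if a<b: a,b,t=b,a,t+90
        print('label px',np.round(cv2.minAreaRect(c)[0]),'xy',round(x,1),round(y,1),'size',round(a),round(b),'axis yaw',round((t+90)%180-90,1))
E
python3 - <<'E'
from h import *
cases(cap('wrist'))
cases(cap('top'))
E
```

```text
label px [107. 400.] xy 796.5 -179.0 size 124 95 axis yaw 82.9
label px [  7. 321.] xy 609.1 -290.6 size 112 25 axis yaw -0.6
label px [394. 267.] xy 596.2 349.6 size 64 24 axis yaw 64.8
label px [368. 168.] xy 438.6 317.9 size 64 26 axis yaw -5.9
label px [447. 159.] xy 441.1 425.9 size 66 25 axis yaw 18.0
label px [518.   6.] xy 266.4 509.4 size 44 14 axis yaw 82.8
label px [312. 232.] xy 478.3 -171.0 size 437 10 axis yaw -89.3
```

Emit:
drive_tool(
  series=".08 1 0 0 0 -.08 1;.08 1 .5 0 0 -.08 1;.08 1 1 0 0 -.08 1;.08 1 1 0 0 -.08 1;.08 1 1 0 0 -.08 1",
)

```text
time_s: 11.15
eef_pos: [435.3, 310.4, 176.8]
ee_rot: [-0.007, 0.051, 0.999, -0.004]
force: [0.5, -1.0, 1.0]
grip_width: 0.998
```

```bash
python3 - <<'E'
from h import *
st(); p=cap('wrist','w4'); cases(p); 
for z in (0,5): print(proj(p,(438.5,315,38)))
go((438.5,316,5),174)
E
```

```text
t 11.15 pos [435.3 310.4 176.8] yaw of toolx 174.1 z [-0.015 -0.007 -1.   ] F [ 0.5 -1.   1. ] g 0.998 q [ 0.4   0.39  1.54 -0.    1.23 -1.07]
label px [  6. 352.] xy 591.9 -34.3 size 68 15 axis yaw -22.0
label px [329. 334.] xy 598.6 353.9 size 55 24 axis yaw 65.4
label px [188. 327.] xy 573.8 193.8 size 29 26 axis yaw -14.0
label px [ 10. 321.] xy 549.6 -12.1 size 99 26 axis yaw -0.8
label px [ 28. 306.] xy 532.0 17.2 size 86 26 axis yaw -0.5
label px [393. 194.] xy 441.1 425.5 size 64 26 axis yaw 17.1
[281.77621354 203.14487407]
[281.77621354 203.14487407]
row [-0.022  0.058  1.46 ] [-0.012 -0.019  0.003]
```

View pics/w4.png

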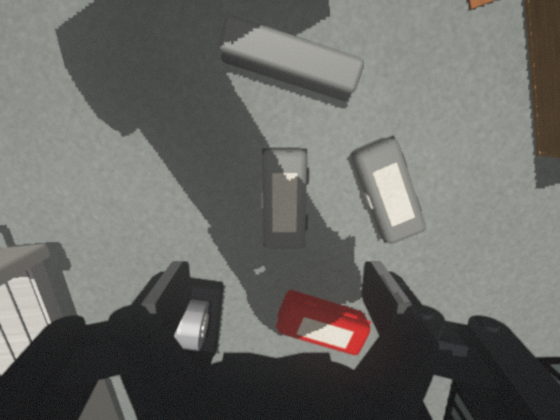

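Emit:
drive_tool(
  series="-.02 .075 .3 -.012 -.019 0 1;-.02 .075 .6 -.012 -.019 0 1;-.02 .075 .9 -.012 -.019 0 1;-.02 .075 .9 -.012 -.019 0 1",
)

```text
time_s: 11.6
eef_pos: [438.6, 317.1, 71.1]
ee_rot: [-0.002, 0.052, 0.999, -0.001]
force: [0.1, 0.2, 0.8]
grip_width: 0.999
```

Emit:
drive_tool(
  series="0 0 .2 0 0 0 1;0 0 .4 0 0 0 1;0 0 .5 0 0 0 1;0 0 .5 0 0 0 1",
)

```text
time_s: 12.0
eef_pos: [439.2, 316.9, 12.2]
ee_rot: [-0.001, 0.052, 0.999, -0.001]
force: [-0.9, -0.0, 0.6]
grip_width: 1.001
```

Emit:
drive_tool(
  series="0 0 0 0 0 0 0;0 0 0 0 0 0 0;0 0 0 0 0 0 0;0 0 0 0 0 0 0;0 0 0 0 0 0 0;0 0 0 0 0 0 0",
  newtons=50,
)

```text
time_s: 12.6
eef_pos: [439.9, 317.1, 13.6]
ee_rot: [-0.0, 0.052, 0.999, -0.001]
force: [-1.1, -1.4, 6.9]
grip_width: 0.504
```

Emit:
drive_tool(
  series="0 0 -.2 0 0 0 0;0 0 -.5 0 0 0 0;0 0 -.8 0 0 0 0;0 0 -1 0 0 0 0;0 0 -1 0 0 0 0",
)

```text
time_s: 13.1
eef_pos: [441.3, 317.9, 136.9]
ee_rot: [0.002, 0.052, 0.999, 0.001]
force: [-0.2, -0.2, -2.7]
grip_width: 0.504
```

```bash
python3 - <<'E'
from h import *
st()
E
```

```text
t 13.1 pos [441.3 317.9 136.9] yaw of toolx 174.0 z [ 0.005  0.002 -1.   ] F [-0.2 -0.2 -2.7] g 0.504 q [ 0.41  0.44  1.57 -0.    1.12 -1.06]
```

Emit:
drive_tool(
  series="-.328 -.81 -.6 0 0 1 0;-.328 -.81 -.6 0 0 1 0;-.328 -.81 -.6 0 0 1 0;-.328 -.81 -.6 0 0 1 0;-.328 -.81 -.6 0 0 1 0",
)

```text
time_s: 13.6
eef_pos: [469.8, 216.4, 207.9]
ee_rot: [0.001, 0.298, 0.954, 0.001]
force: [0.7, 0.2, -2.6]
grip_width: 0.505
```

Emit:
drive_tool(
  series="-.677 -.555 0 0 0 1 0;-.677 -.555 0 0 0 1 0;-.677 -.555 0 0 0 1 0;-.677 -.555 0 0 0 1 0;-.677 -.555 0 0 0 1 0",
)

```text
time_s: 14.1
eef_pos: [498.1, 115.5, 206.4]
ee_rot: [0.0, 0.525, 0.851, 0.001]
force: [-0.5, 0.2, -2.2]
grip_width: 0.502
```

Emit:
drive_tool(
  series="-.86 -.162 0 0 0 .9 0;-.86 -.162 0 0 0 .9 0;-.86 -.162 0 0 0 .9 0;-.86 -.162 0 0 0 .9 0;-.86 -.162 0 0 0 .9 0",
)

```text
time_s: 14.6
eef_pos: [526.7, 15.6, 205.7]
ee_rot: [-0.001, 0.699, 0.715, 0.001]
force: [-0.8, -0.0, -2.2]
grip_width: 0.504
```

Emit:
drive_tool(
  series="-.845 .23 0 0 0 0 0;-.845 .23 0 0 0 0 0;-.845 .23 0 0 0 0 0;-.845 .23 0 0 0 0 0",
)

```text
time_s: 15.0
eef_pos: [556.6, -84.7, 205.0]
ee_rot: [-0.001, 0.698, 0.716, 0.0]
force: [0.4, -0.1, -1.9]
grip_width: 0.506
```

```bash
python3 - <<'E'
from h import *
st(); p=cap('wrist','w5'); print(at(cap('top'),(312,231),97))
for P in((642,-168,130),(477,-50,97),(477,-150,97)): print(P,proj(p,P))
go((560,-86,39),90.8)
E
```

```text
t 15.0 pos [556.6 -84.7 205. ] yaw of toolx 91.5 z [-0.001  0.002 -1.   ] F [ 0.4 -0.1 -1.9] g 0.506 q [-0.36  0.42  1.42  0.    1.31 -0.39]
[ 476.0670093  -166.32952379   97.        ]
(642, -168, 130) [373.19282441 312.4045641 ]
(477, -50, 97) [185.43462466 166.15665214]
(477, -150, 97) [192.22670575 270.8259564 ]
row [-0.026  0.031  1.386] [-0.002 -0.005  0.025]
```

View pics/w5.png

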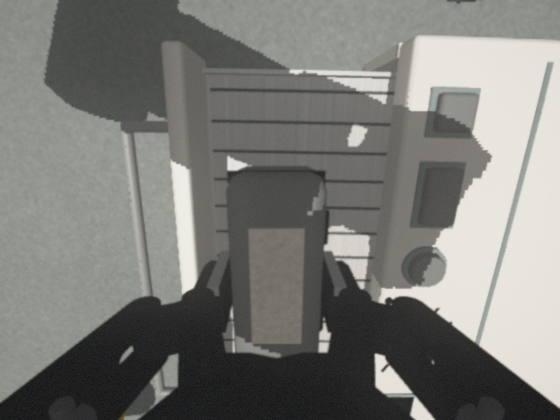

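Emit:
drive_tool(
  series="-.02 .03 .3 0 0 0 0;-.02 .03 .6 0 0 0 0;-.02 .03 .8 0 0 0 0;-.02 .03 .8 0 0 0 0",
)

```text
time_s: 15.5
eef_pos: [558.2, -83.1, 106.6]
ee_rot: [-0.004, 0.696, 0.718, -0.001]
force: [0.0, -0.8, -1.7]
grip_width: 0.507
```

Emit:
drive_tool(
  series="0 0 .15 0 0 0 0;0 0 .3 0 0 0 0;0 0 .45 0 0 0 0;0 0 .53 0 0 0 0;0 0 .55 0 0 0 0;0 0 .55 0 0 0 0",
)

```text
time_s: 16.1
eef_pos: [558.2, -82.6, 41.6]
ee_rot: [-0.004, 0.696, 0.718, -0.0]
force: [-0.4, 0.7, -1.6]
grip_width: 0.505
```

```bash
python3 - <<'E'
from h import *
st()
E
```

```text
t 16.1 pos [558.2 -82.6  41.6] yaw of toolx 91.8 z [-0.006  0.004 -1.   ] F [-0.4  0.7 -1.6] g 0.505 q [-0.36  0.61  1.58  0.    0.96 -0.39]
```

Emit:
drive_tool(
  series="0 0 .02 0 0 0 0;0 0 .04 0 0 0 0;0 0 .04 0 0 0 0;0 0 .04 0 0 0 .75;0 0 .04 0 0 0 .75;0 0 .04 0 0 0 .75",
)

```text
time_s: 16.7
eef_pos: [558.2, -82.6, 36.8]
ee_rot: [-0.004, 0.696, 0.718, -0.0]
force: [0.6, 0.3, -0.2]
grip_width: 0.752
```

Emit:
drive_tool(
  series="0 0 -.2 0 0 0 .75;0 0 -.5 0 0 0 .75;0 0 -.9 0 0 0 .75;0 0 -.9 0 0 0 .75",
)

```text
time_s: 17.1
eef_pos: [561.3, -84.0, 150.9]
ee_rot: [0.002, 0.696, 0.718, 0.002]
force: [0.2, 0.0, 0.6]
grip_width: 0.749
```

Emit:
drive_tool(
  series="0 0 -.4 0 0 0 1;0 0 -.8 0 0 0 1;0 0 -.8 0 0 0 1",
)

```text
time_s: 17.4
eef_pos: [562.8, -84.7, 253.3]
ee_rot: [0.007, 0.696, 0.718, 0.004]
force: [0.2, -0.2, 0.1]
grip_width: 1.001
```

Emit:
drive_tool(
  series=".854 -.168 0 0 0 -.923 1;.854 -.168 0 0 0 -.923 1;.854 -.168 0 0 0 -.923 1;.854 -.168 0 0 0 -.923 1;.854 -.168 0 0 0 -.923 1",
)

```text
time_s: 17.9
eef_pos: [539.6, 16.6, 252.0]
ee_rot: [0.007, 0.515, 0.857, 0.002]
force: [0.6, -0.1, 0.3]
grip_width: 0.995
```

Emit:
drive_tool(
  series=".84 .229 0 0 0 -.923 1;.84 .229 0 0 0 -.923 1;.84 .229 0 0 0 -.923 1;.84 .229 0 0 0 -.923 1;.84 .229 0 0 0 -.923 1",
)

```text
time_s: 18.4
eef_pos: [516.9, 117.3, 251.0]
ee_rot: [0.007, 0.309, 0.951, 0.0]
force: [0.2, -0.4, -0.6]
grip_width: 0.999
```

Emit:
drive_tool(
  series=".65 .579 0 0 0 -.923 1;.65 .579 0 0 0 -.923 1;.65 .579 0 0 0 -.923 1;.65 .579 0 0 0 -.923 1;.65 .579 0 0 0 -.923 1",
)

```text
time_s: 18.9
eef_pos: [495.2, 218.0, 250.1]
ee_rot: [0.007, 0.087, 0.996, -0.002]
force: [-0.0, 0.1, 0.2]
grip_width: 1.001
```

Emit:
drive_tool(
  series=".325 .807 0 0 0 -.923 1;.325 .807 0 0 0 -.923 1;.325 .807 0 0 0 -.923 1;.325 .807 0 0 0 -.923 1;.325 .807 0 0 0 -.923 1",
)

```text
time_s: 19.4
eef_pos: [474.4, 318.7, 249.2]
ee_rot: [0.007, -0.139, 0.99, -0.003]
force: [-0.4, -0.8, 0.2]
grip_width: 1.004
```

Emit:
drive_tool(
  series="-.067 .868 0 0 0 0 1;-.067 .868 0 0 0 0 1;-.067 .868 0 0 0 0 1;-.067 .868 0 0 0 0 1",
)

```text
time_s: 19.8
eef_pos: [454.0, 420.4, 248.1]
ee_rot: [0.007, -0.137, 0.991, -0.004]
force: [-0.1, -0.7, -0.1]
grip_width: 0.995
```

```bash
python3 - <<'E'
from h import *
st(); p=cap('wrist','w6'); cases(p); print(proj(p,(441,425.7,38)))
go((441,425.7,8),197.5)
t=cap('top'); print('radio',nets.spot_in('radio_a',t)); a=t['frame'][90:300,100:390,::-1]
cv2.imwrite('pics/w6.png',np.hstack([cv2.resize(p['frame'][:,:,::-1],(400,300)),cv2.resize(a,(400,300),interpolation=cv2.INTER_AREA)]))
E
```

```text
t 19.8 pos [454.  420.4 248.1] yaw of toolx -164.3 z [ 0.014 -0.005 -1.   ] F [-0.1 -0.7 -0.1] g 0.995 q [ 0.56  0.51  1.16 -0.01  1.46 -1.28]
label px [534. 302.] xy 522.1 815.4 size 47 23 axis yaw -1.6
label px [196. 266.] xy 595.8 348.1 size 61 24 axis yaw 65.4
label px [ 77. 221.] xy 574.7 186.8 size 43 26 axis yaw -24.1
label px [284. 171.] xy 440.9 426.1 size 62 27 axis yaw 20.4
label px [550. 173.] xy 354.5 737.4 size 80 24 axis yaw 31.0
label px [438.  23.] xy 245.3 537.5 size 87 43 axis yaw -73.7
[284.0913334 171.8837037]
row [0.118 0.096 2.001] [-0.018  0.024 -0.063]
radio []
```

View pics/w6.png

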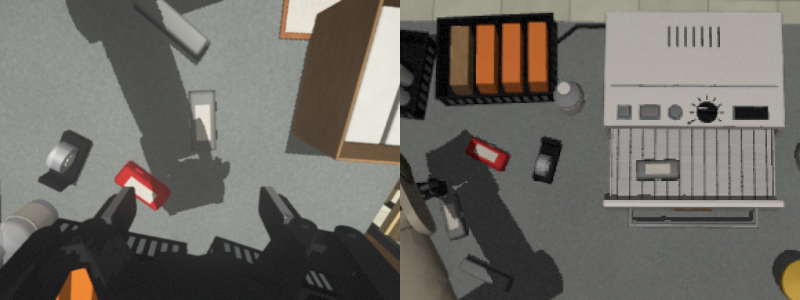

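Emit:
drive_tool(
  series=".118 .096 .4 -.018 .024 -.05 1;.118 .096 .8 -.018 .024 -.05 1;.118 .096 1 -.018 .024 -.05 1;.118 .096 1 -.018 .024 -.05 1;.118 .096 1 -.018 .024 -.05 1",
)

```text
time_s: 20.45
eef_pos: [440.4, 425.5, 129.9]
ee_rot: [0.001, -0.148, 0.989, 0.0]
force: [-0.0, -1.0, 0.6]
grip_width: 1.001
```

```bash
python3 - <<'E'
from h import *
st(); p=cap('wrist'); cases(p); go((441,426,11),197.5)
E
```

```text
t 20.45 pos [440.4 425.5 129.9] yaw of toolx -163.0 z [ 0.002  0.001 -1.   ] F [-0.  -1.   0.6] g 1.001 q [ 0.58  0.59  1.35  0.    1.2  -1.29]
label px [263.  35.] xy 316.5 378.7 size 28 9 axis yaw 67.6
label px [476.  19.] xy 262.0 519.3 size 50 24 axis yaw -72.0
row [ 0.001 -0.001  0.997] [ 0.002  0.007 -0.015]
```

Emit:
drive_tool(
  series="0 0 .3 0 0 0 1;0 0 .6 0 0 0 1;0 0 .9 0 0 0 1;0 0 .98 0 0 0 1;0 0 .98 0 0 0 1",
)

```text
time_s: 21.0
eef_pos: [441.5, 426.2, 13.7]
ee_rot: [0.002, -0.148, 0.989, 0.001]
force: [0.7, 1.1, 0.5]
grip_width: 0.997
```

Emit:
drive_tool(
  series="0 0 0 0 0 0 0;0 0 0 0 0 0 0;0 0 0 0 0 0 0;0 0 0 0 0 0 0;0 0 0 0 0 0 0;0 0 0 0 0 0 0",
)

```text
time_s: 21.6
eef_pos: [442.4, 426.7, 15.6]
ee_rot: [0.003, -0.148, 0.989, 0.001]
force: [-0.5, -1.4, 7.7]
grip_width: 0.506
```

Emit:
drive_tool(
  series="0 0 -.2 0 0 0 0;0 0 -.5 0 0 0 0;0 0 -.8 0 0 0 0;0 0 -1 0 0 0 0;0 0 -1 0 0 0 0",
)

```text
time_s: 22.1
eef_pos: [442.9, 427.2, 139.7]
ee_rot: [0.007, -0.148, 0.989, 0.003]
force: [-0.0, 0.7, -1.5]
grip_width: 0.5
```

```bash
python3 - <<'E'
from h import *
st()
E
```

```text
t 22.1 pos [442.9 427.2 139.7] yaw of toolx -162.9 z [ 0.012  0.008 -1.   ] F [-0.   0.7 -1.5] g 0.5 q [ 0.58  0.58  1.34 -0.    1.21 -1.29]
```

Emit:
drive_tool(
  series=".12 -.948 -.7 0 0 .926 0;.12 -.948 -.7 0 0 .926 0;.12 -.948 -.7 0 0 .926 0;.12 -.948 -.7 0 0 .926 0;.12 -.948 -.7 0 0 .926 0",
)

```text
time_s: 22.6
eef_pos: [461.4, 313.2, 222.3]
ee_rot: [0.005, 0.083, 0.997, 0.004]
force: [-0.6, 0.3, -2.6]
grip_width: 0.506
```

Emit:
drive_tool(
  series="-.314 -.903 0 0 0 .926 0;-.314 -.903 0 0 0 .926 0;-.314 -.903 0 0 0 .926 0;-.314 -.903 0 0 0 .926 0;-.314 -.903 0 0 0 .926 0",
)

```text
time_s: 23.1
eef_pos: [480.2, 201.1, 220.4]
ee_rot: [0.003, 0.307, 0.952, 0.005]
force: [-0.1, 0.5, -1.5]
grip_width: 0.504
```

Emit:
drive_tool(
  series="-.684 -.667 0 0 0 .926 0;-.684 -.667 0 0 0 .926 0;-.684 -.667 0 0 0 .926 0;-.684 -.667 0 0 0 .926 0;-.684 -.667 0 0 0 .926 0",
)

```text
time_s: 23.6
eef_pos: [499.8, 89.7, 219.3]
ee_rot: [0.001, 0.515, 0.857, 0.006]
force: [0.0, -0.5, -1.2]
grip_width: 0.505
```

Emit:
drive_tool(
  series="-.91 -.292 0 0 0 .926 0;-.91 -.292 0 0 0 .926 0;-.91 -.292 0 0 0 .926 0;-.91 -.292 0 0 0 .926 0;-.91 -.292 0 0 0 .926 0",
)

```text
time_s: 24.1
eef_pos: [520.1, -21.5, 218.2]
ee_rot: [-0.0, 0.695, 0.719, 0.006]
force: [-0.2, 0.3, -1.1]
grip_width: 0.503
```

Emit:
drive_tool(
  series="-.944 .146 0 0 0 0 0;-.944 .146 0 0 0 0 0;-.944 .146 0 0 0 0 0;-.944 .146 0 0 0 0 0",
)

```text
time_s: 24.5
eef_pos: [541.7, -133.9, 217.0]
ee_rot: [-0.001, 0.694, 0.72, 0.006]
force: [1.4, 0.8, -2.3]
grip_width: 0.505
```

Emit:
drive_tool(
  series="-.944 .146 0 0 0 0 0;-.944 .146 0 0 0 0 0;-.944 .146 0 0 0 0 0;-.944 .146 0 0 0 0 0",
)

```text
time_s: 24.9
eef_pos: [563.7, -245.8, 215.6]
ee_rot: [-0.001, 0.694, 0.72, 0.006]
force: [-1.1, 1.4, -1.6]
grip_width: 0.499
```

```bash
python3 - <<'E'
from h import *
st(); go((559,-250,40),91)
p=cap('wrist','w7')
E
```

```text
t 24.9 pos [ 563.7 -245.8  215.6] yaw of toolx 92.2 z [ 0.007  0.01  -1.   ] F [-1.1  1.4 -1.6] g 0.499 q [-0.61  0.52  1.23  0.01  1.39 -0.65]
row [-0.048 -0.051  1.462] [ 0.014 -0.02   0.041]
```

View pics/w7.png

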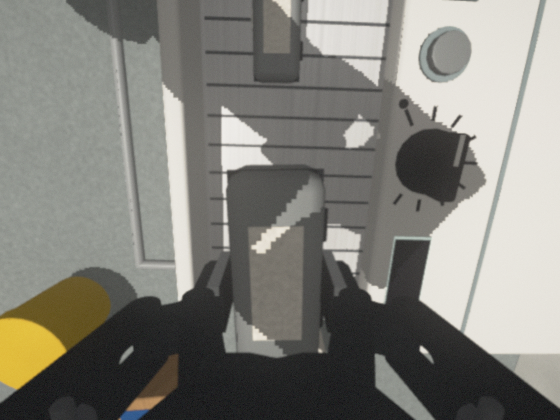

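Emit:
drive_tool(
  series="-.05 -.05 .3 .014 -.02 .03 0;-.05 -.05 .6 .014 -.02 .03 0;-.05 -.05 .85 .014 -.02 .03 0;-.05 -.05 .85 .014 -.02 .03 0",
)

```text
time_s: 25.35
eef_pos: [557.2, -245.9, 110.4]
ee_rot: [-0.004, 0.697, 0.717, -0.0]
force: [-0.1, -0.7, -2.4]
grip_width: 0.508
```

Emit:
drive_tool(
  series="0 0 .15 0 0 0 0;0 0 .3 0 0 0 0;0 0 .45 0 0 0 0;0 0 .58 0 0 0 0;0 0 .62 0 0 0 0;0 0 .62 0 0 0 0",
)

```text
time_s: 25.95
eef_pos: [558.9, -244.1, 39.5]
ee_rot: [-0.002, 0.696, 0.718, 0.001]
force: [1.7, 4.4, 5.4]
grip_width: 0.501
```

```bash
python3 - <<'E'
from h import *
st()
E
```

```text
t 25.95 pos [ 558.9 -244.1   39.5] yaw of toolx 91.7 z [-0.002  0.003 -1.   ] F [1.7 4.4 5.4] g 0.501 q [-0.6   0.7   1.43  0.    1.02 -0.64]
```

Emit:
drive_tool(
  series="0 0 0 0 0 0 .75;0 0 0 0 0 0 .75;0 0 0 0 0 0 .75;0 0 -.3 0 0 0 .75;0 0 -.7 0 0 0 .75;0 0 -1 0 0 0 .75;0 0 -1 0 0 0 .75",
)

```text
time_s: 26.65
eef_pos: [560.8, -245.6, 165.3]
ee_rot: [0.003, 0.696, 0.718, 0.001]
force: [0.6, -0.4, -1.1]
grip_width: 0.749
```

Emit:
drive_tool(
  series="-.1 -.555 -.3 0 0 0 .35;-.1 -.555 -.3 0 0 0 .35;-.1 -.555 -.3 0 0 0 .35",
)

```text
time_s: 26.95
eef_pos: [493.0, -260.4, 202.7]
ee_rot: [0.004, 0.697, 0.717, 0.001]
force: [1.8, -0.8, -0.1]
grip_width: 0.353
```

Emit:
drive_tool(
  series="-.1 -.555 0 0 0 0 .35;-.1 -.555 0 0 0 0 .35;-.1 -.555 0 0 0 0 .35;-.1 -.555 0 0 0 0 .35",
)

```text
time_s: 27.35
eef_pos: [427.2, -274.2, 201.7]
ee_rot: [0.004, 0.697, 0.717, 0.001]
force: [-0.4, 0.3, -0.2]
grip_width: 0.35
```

```bash
python3 - <<'E'
from h import *
st(); p=cap('wrist'); t=cap('top')
a=t['frame'][90:240,230:390,::-1]
cv2.imwrite('pics/w8.png',np.hstack([cv2.resize(p['frame'][:,:,::-1],(400,300)),cv2.resize(a,(320,300),interpolation=cv2.INTER_CUBIC)]))
print(proj(p,(426.6,-180,82))); go((426.6,-272,61),91)
for d in nets.spot_in('case_a',t): r=d['rect']; print(round(d['confidence'],2),np.round(r),np.round(at(t,((r[0]+r[2])/2,(r[1]+r[3])/2),62)))
E
```

```text
t 27.35 pos [ 427.2 -274.2  201.7] yaw of toolx 91.6 z [ 0.008 -0.003 -1.   ] F [-0.4  0.3 -0.2] g 0.35 q [-0.8   0.3   1.6   0.    1.24 -0.83]
[278.85416354  94.32299357]
row [ 0.022 -0.016  1.172] [0.015 0.007 0.024]
0.93 [319. 202. 355. 218.] [ 552. -252.   62.]
0.84 [272. 203. 302. 214.] [556. -83.  62.]
0.63 [150. 186. 178. 208.] [590. 336.  62.]
```

View pics/w8.png

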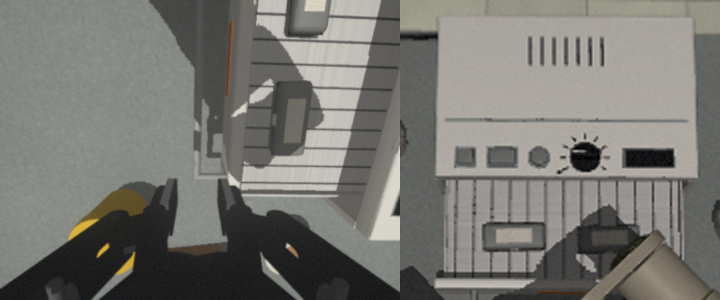

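Emit:
drive_tool(
  series=".02 -.016 .35 .015 .007 .02 .35;.02 -.016 .6 .015 .007 .02 .35;.02 -.016 .6 .015 .007 .02 .35",
)

```text
time_s: 27.8
eef_pos: [425.2, -270.2, 126.3]
ee_rot: [-0.004, 0.7, 0.714, 0.0]
force: [0.0, -0.6, 0.9]
grip_width: 0.353
```

Emit:
drive_tool(
  series="0 0 .25 0 0 0 .35;0 0 .45 0 0 0 .35;0 0 .55 0 0 0 .35;0 0 .55 0 0 0 .35",
)

```text
time_s: 28.2
eef_pos: [425.1, -269.8, 60.2]
ee_rot: [-0.004, 0.7, 0.714, 0.0]
force: [-0.5, -0.2, 0.7]
grip_width: 0.351
```

Emit:
drive_tool(
  series="0 0 0 0 0 0 0;0 0 0 0 0 0 0;0 0 0 0 0 0 0;0 0 0 0 0 0 0;0 0 0 0 0 0 0",
  newtons=30,
)

```text
time_s: 28.7
eef_pos: [426.0, -270.4, 61.7]
ee_rot: [-0.003, 0.7, 0.714, 0.0]
force: [0.5, 1.2, 6.7]
grip_width: 0.1
```

Emit:
drive_tool(
  series="0 .15 0 0 0 0 0;0 .35 0 0 0 0 0;.01 .55 0 0 0 0 0;.01 .65 0 0 0 0 0;.01 .65 0 0 0 0 0;.01 .65 0 0 0 0 0",
)

```text
time_s: 29.3
eef_pos: [504.6, -269.8, 61.8]
ee_rot: [-0.0, 0.7, 0.714, -0.001]
force: [1.2, -11.0, -6.5]
grip_width: 0.103
```

Emit:
drive_tool(
  series="0 .15 0 0 0 0 0;0 .35 0 0 0 0 0;.01 .55 0 0 0 0 0;.01 .63 0 0 0 0 0;.01 .63 0 0 0 0 0;.01 .63 0 0 0 0 0",
)

```text
time_s: 29.9
eef_pos: [580.4, -269.3, 61.8]
ee_rot: [0.002, 0.7, 0.714, -0.002]
force: [1.5, -12.3, -7.8]
grip_width: 0.102
```

```bash
python3 - <<'E'
from h import *
st()
E
```

```text
t 29.9 pos [ 580.4 -269.3   61.8] yaw of toolx 91.1 z [-0.    -0.005 -1.   ] F [  1.5 -12.3  -7.8] g 0.102 q [-0.62  0.72  1.31 -0.    1.1  -0.63]
```

Emit:
drive_tool(
  series="-.015 .03 0 0 0 0 0;-.015 .06 0 0 0 0 0;-.015 .09 0 0 0 0 0;-.015 .09 0 0 0 0 0",
)

```text
time_s: 30.3
eef_pos: [589.1, -269.4, 61.7]
ee_rot: [-0.002, 0.7, 0.714, -0.003]
force: [-13.1, 6.8, 4.9]
grip_width: 0.104
```

Emit:
drive_tool(
  series="0 .02 0 0 0 0 0;0 .04 0 0 0 0 0;0 .06 0 0 0 0 0;0 .06 0 0 0 0 0",
)

```text
time_s: 30.7
eef_pos: [589.1, -269.2, 61.6]
ee_rot: [-0.011, 0.7, 0.714, -0.008]
force: [-43.9, 1.9, 18.3]
grip_width: 0.103
```

Emit:
drive_tool(
  series="0 0 0 0 0 0 0;0 0 0 0 0 0 .3;0 0 0 0 0 0 .3;0 0 0 0 0 0 .3;0 0 -.3 0 0 0 .3;0 0 -.7 0 0 0 .3;0 0 -1 0 0 0 .3;0 0 -1 0 0 0 .3",
)

```text
time_s: 31.5
eef_pos: [594.5, -270.7, 187.7]
ee_rot: [-0.006, 0.7, 0.714, -0.007]
force: [0.2, -0.3, 0.8]
grip_width: 0.304
```

Emit:
drive_tool(
  series=".1 .4 -.7 0 0 0 1;.1 .4 -.7 0 0 0 1;.1 .4 -.7 0 0 0 1;.1 .4 -.7 0 0 0 1",
)

```text
time_s: 31.9
eef_pos: [644.6, -257.1, 271.0]
ee_rot: [-0.005, 0.699, 0.715, -0.007]
force: [-0.3, -1.0, -1.2]
grip_width: 0.96
```

```bash
cat >> h.py <<'E'
def fit(p,px,P0,yaw0=0.014):
    pass
E
python3 - <<'E'
from h import *
st(); p=cap('wrist','w9'); t=cap('top')
a=t['frame'][90:240,230:390,::-1]
cv2.imwrite('pics/w9.png',np.hstack([p['frame'][0:400,:450,::-1],cv2.resize(a,(340,400),interpolation=cv2.INTER_CUBIC)]))
go((675,-195,200),91)
for P in((675,-195,139),(675,-195,168),(674.5,-120,141)): print(proj(p,P),proj(t,P))
E
```

```text
t 31.9 pos [ 644.6 -257.1  271. ] yaw of toolx 91.3 z [-0.017 -0.003 -1.   ] F [-0.3 -1.  -1.2] g 0.96 q [-0.54  0.72  0.77 -0.01  1.67 -0.57]
row [0.514 0.287 0.567] [-0.042  0.001  0.007]
[315.05114411 133.99950155] [321.72206898 168.56225253]
[318.97151644 136.04499197] [322.33033722 166.24966342]
[320.09135596  40.79422663] [298.6029548  168.26656209]
```

View pics/w9.png

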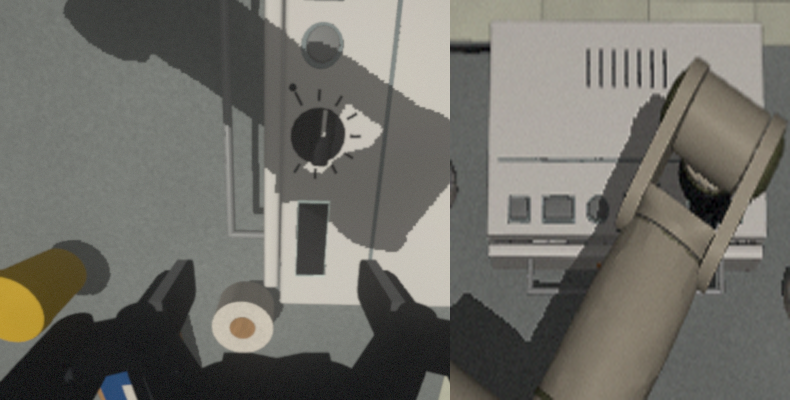

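```bash
python3 - <<'E'
from h import *
p=cap('wrist'); g=p['frame'].mean(2)
for r in (225,240,255,275,285): print(r,[int(x) for x in g[r,225:300]])
for c in (266,281): print(at(p,(c,250),97),at(p,(c,250),130))
V=np.array(p['view']); print(-V[:3,:3].T@V[:3,3])
# dial skirt/line
g=cv2.cvtColor(p['frame'],cv2.COLOR_RGB2GRAY)
m=(g<60).astype(np.uint8); n,l,s,c=cv2.connectedComponentsWithStats(m)
k=l[136,312]; print(s[k],c[k])
E
```

```text
225 [121, 123, 122, 126, 135, 142, 144, 138, 127, 117, 103, 97, 114, 120, 124, 122, 127, 126, 123, 125, 127, 125, 125, 126, 126, 127, 128, 129, 124, 125, 123, 124, 128, 125, 125, 127, 131, 131, 130, 132, 141, 164, 182, 196, 197, 199, 197, 194, 194, 194, 191, 192, 187, 179, 162, 136, 108, 120, 155, 178, 190, 193, 195, 195, 194, 195, 192, 195, 195, 195, 193, 190, 173, 151, 126]
240 [122, 124, 123, 121, 120, 121, 126, 124, 122, 125, 125, 125, 125, 121, 122, 124, 126, 127, 127, 124, 122, 118, 119, 120, 119, 124, 120, 123, 122, 127, 124, 124, 123, 121, 120, 122, 121, 121, 120, 126, 144, 167, 186, 196, 197, 198, 197, 196, 196, 195, 193, 191, 187, 175, 157, 126, 105, 124, 161, 179, 189, 196, 195, 194, 195, 194, 195, 196, 195, 196, 196, 194, 185, 154, 111]
255 [127, 128, 129, 120, 123, 124, 124, 122, 123, 122, 125, 124, 124, 124, 124, 123, 125, 127, 128, 127, 126, 123, 122, 124, 123, 125, 128, 126, 122, 122, 123, 121, 121, 128, 124, 126, 126, 122, 122, 127, 145, 170, 186, 195, 196, 197, 197, 196, 195, 194, 191, 191, 187, 170, 147, 115, 107, 140, 169, 184, 189, 193, 197, 194, 194, 195, 194, 1
[... 343 characters left out ...]
192, 194, 195, 195, 195, 195, 196, 194, 196, 193, 193, 188, 162, 121, 102]
285 [126, 127, 129, 127, 126, 125, 122, 120, 112, 107, 103, 98, 95, 92, 90, 92, 92, 88, 90, 90, 91, 89, 91, 93, 92, 92, 92, 94, 89, 92, 90, 91, 91, 89, 87, 86, 81, 81, 80, 83, 115, 154, 184, 198, 198, 195, 197, 195, 195, 192, 192, 187, 179, 163, 140, 123, 133, 160, 179, 186, 195, 196, 195, 196, 192, 196, 195, 196, 195, 194, 196, 195, 194, 195, 194]
[ 628.23189748 -329.61152186   97.        ] [ 629.83207674 -314.03352179  130.        ]
[ 645.73835016 -329.07549785   97.        ] [ 645.50324198 -313.55369181  130.        ]
[ 643.49569857 -181.01598614  411.78063019]
[ 293  108   53   58 2164] [318.7754159  136.32624769]
```

Emit:
drive_tool(
  series=".49 .295 .59 -.042 0 0 .5;.49 .295 .59 -.042 0 0 .5;.49 .295 .59 -.042 0 0 .5;.49 .295 .59 -.042 0 0 .5;.49 .295 .59 -.042 0 0 .5",
)

```text
time_s: 32.55
eef_pos: [675.6, -199.1, 198.2]
ee_rot: [0.001, 0.7, 0.714, -0.0]
force: [0.3, -0.2, -0.3]
grip_width: 0.499
```

```bash
python3 - <<'E'
from h import *
st(); go((678.5,-197,145),91)
p=cap('wrist'); g=p['frame']; g=cv2.cvtColor(g,cv2.COLOR_RGB2GRAY)
for P in((678.5,-197,139),(678.5,-197,168)): print(proj(p,P))
m=(g<60).astype(np.uint8); n,l,s,c=cv2.connectedComponentsWithStats(m)
for k in range(1,n):
    if s[k][4]>400: print(s[k],np.round(c[k]))
cv2.imwrite('pics/w10.png',p['frame'][:,:,::-1])
E
```

```text
t 32.55 pos [ 675.6 -199.1  198.2] yaw of toolx 91.1 z [ 0.001 -0.001 -1.   ] F [ 0.3 -0.2 -0.3] g 0.499 q [-0.45  0.75  0.89 -0.    1.5  -0.47]
row [0.017 0.024 0.444] [0.002 0.002 0.004]
[281.68175408 223.80106291]
[282.55447385 239.59788163]
[ 249  189   65   73 2820] [281. 220.]
[    0   252   560   168 46200] [275. 366.]
```

View pics/w10.png

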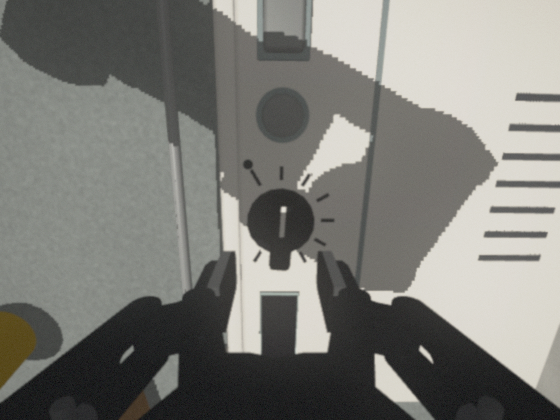

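Emit:
drive_tool(
  series=".033 .02 .15 0 0 0 .5;.033 .02 .3 0 0 0 .5;.033 .02 .44 0 0 0 .5;.033 .02 .44 0 0 0 .5;.033 .02 .44 0 0 0 .5",
)

```text
time_s: 33.1
eef_pos: [678.1, -196.1, 147.0]
ee_rot: [0.002, 0.701, 0.714, 0.0]
force: [-0.2, -0.4, 0.6]
grip_width: 0.496
```

Emit:
drive_tool(
  series="0 0 0 0 0 0 0;0 0 0 0 0 0 0;0 0 0 0 0 0 0;0 0 0 0 0 0 0",
  newtons=30,
)

```text
time_s: 33.5
eef_pos: [678.7, -196.5, 148.7]
ee_rot: [0.003, 0.701, 0.714, 0.001]
force: [0.2, -0.4, 5.3]
grip_width: 0.154
```

```bash
python3 - <<'E'
from h import *
st()
E
```

```text
t 33.5 pos [ 678.7 -196.5  148.7] yaw of toolx 91.1 z [ 0.005 -0.003 -1.   ] F [ 0.2 -0.4  5.3] g 0.154 q [-0.45  0.79  0.96 -0.    1.39 -0.47]
```

Emit:
drive_tool(
  series="0 .0 .03 0 0 .3 0;0 0 .03 0 0 .6 0;0 0 .03 0 0 .9 0;0 0 .03 0 0 1 0;0 0 .03 0 0 1 0",
)

```text
time_s: 34.0
eef_pos: [679.1, -196.6, 148.5]
ee_rot: [0.004, 0.856, 0.518, 0.002]
force: [-4.6, 1.0, 16.4]
grip_width: 0.155
```

Emit:
drive_tool(
  series="0 0 0 0 0 .3 0;0 0 0 0 0 .6 0;0 0 0 0 0 .9 0;0 0 0 0 0 1 0;0 0 0 0 0 1 0",
)

```text
time_s: 34.5
eef_pos: [679.2, -196.9, 148.7]
ee_rot: [0.004, 0.957, 0.289, 0.003]
force: [0.7, -1.8, -0.8]
grip_width: 0.158
```

```bash
python3 - <<'E'
from h import *
st(); go((678.5,-195.5,146),-59)
E
```

```text
t 34.5 pos [ 679.2 -196.9  148.7] yaw of toolx 33.7 z [ 0.009 -0.006 -1.   ] F [ 0.7 -1.8 -0.8] g 0.158 q [-0.45  0.79  0.96 -0.    1.39  0.54]
row [ 0.001 -0.013  0.022] [ 0.022  0.008 -3.049]
```

Emit:
drive_tool(
  series="0 0 0 0 0 .3 0;0 0 0 0 0 .6 0;0 0 0 0 0 .9 0;0 0 0 0 0 1 0;0 0 0 0 0 1 0",
)

```text
time_s: 35.0
eef_pos: [679.3, -197.1, 148.7]
ee_rot: [0.003, 0.999, 0.044, 0.004]
force: [1.9, -2.9, -1.2]
grip_width: 0.157
```

Emit:
drive_tool(
  series="0 0 0 0 0 .3 0;0 0 0 0 0 .6 0;0 0 0 0 0 .9 0;0 0 0 0 0 1 0;0 0 0 0 0 1 0",
)

```text
time_s: 35.5
eef_pos: [679.2, -197.5, 148.7]
ee_rot: [0.002, 0.979, -0.203, 0.005]
force: [0.8, -2.8, 0.3]
grip_width: 0.156
```

Emit:
drive_tool(
  series="0 0 0 0 0 .3 0;0 0 0 0 0 .6 0;0 0 0 0 0 .9 0;0 0 0 0 0 1 0;0 0 0 0 0 1 0",
)

```text
time_s: 36.0
eef_pos: [679.0, -197.7, 148.7]
ee_rot: [0.001, 0.899, -0.438, 0.005]
force: [-0.4, -3.1, -0.1]
grip_width: 0.156
```

```bash
python3 - <<'E'
from h import *
st(); print(telemetry.sense()['wrist_torque']); go((678.5,-195.5,146),121)
E
```

```text
t 36.0 pos [ 679.  -197.7  148.7] yaw of toolx -52.0 z [ 0.008 -0.007 -1.   ] F [-0.4 -3.1 -0.1] g 0.156 q [-0.45  0.79  0.96 -0.    1.39  2.03]
[-0.41913308  0.27154061 -0.13706827]
row [-0.017 -0.008  0.022] [-0.006 -0.02   0.245]
```

Finish the turn, release and rise, then check the pointer.

Emit:
drive_tool(
  series="0 0 0 0 0 .15 0;0 0 0 0 0 .26 0;0 0 0 0 0 .26 0;0 0 0 0 0 .26 0",
)

```text
time_s: 36.4
eef_pos: [678.9, -197.7, 148.7]
ee_rot: [0.001, 0.869, -0.494, 0.005]
force: [1.6, -2.8, 0.4]
grip_width: 0.152
```

Emit:
drive_tool(
  series="0 0 0 0 0 0 0;0 0 0 0 0 0 .4;0 0 0 0 0 0 .4;0 0 0 0 0 0 .4;0 0 -.3 0 0 0 .4;0 0 -.6 0 0 0 .4;0 0 -.8 0 0 0 .4;0 0 -.8 0 0 0 .4",
)

```text
time_s: 37.2
eef_pos: [679.1, -197.3, 249.2]
ee_rot: [0.001, 0.87, -0.494, 0.009]
force: [-0.4, -1.0, -0.0]
grip_width: 0.4
```

Emit:
drive_tool(
  series="0 0 0 0 0 -1 0;0 0 0 0 0 -1 0;0 0 0 0 0 -1 0;0 0 0 0 0 -1 0;0 0 0 0 0 -1 0",
)

```text
time_s: 37.7
eef_pos: [678.9, -197.1, 248.1]
ee_rot: [0.003, 0.965, -0.263, 0.008]
force: [-0.4, -0.5, 0.5]
grip_width: 0.001
```

Emit:
drive_tool(
  series="0 0 0 0 0 -1 0;0 0 0 0 0 -1 0;0 0 0 0 0 -1 0;0 0 0 0 0 -1 0;0 0 0 0 0 -1 0",
)

```text
time_s: 38.2
eef_pos: [678.8, -197.0, 247.5]
ee_rot: [0.004, 1.0, -0.017, 0.006]
force: [0.8, 0.4, -0.0]
grip_width: 0.001
```

Emit:
drive_tool(
  series="0 0 0 0 0 -1 0;0 0 0 0 0 -1 0;0 0 0 0 0 -1 0;0 0 0 0 0 -1 0;0 0 0 0 0 -1 0",
)

```text
time_s: 38.7
eef_pos: [678.8, -196.9, 247.0]
ee_rot: [0.005, 0.973, 0.23, 0.005]
force: [0.1, 0.1, -0.5]
grip_width: 0.003
```

Emit:
drive_tool(
  series="0 0 0 0 0 -1 0;0 0 0 0 0 -1 0;0 0 0 0 0 -1 0;0 0 0 0 0 -1 0;0 0 0 0 0 -1 0",
)

```text
time_s: 39.2
eef_pos: [678.7, -196.9, 246.8]
ee_rot: [0.006, 0.887, 0.463, 0.003]
force: [-0.9, 0.2, 0.3]
grip_width: 0.002
```

Emit:
drive_tool(
  series="0 0 0 0 0 -1 0;0 0 0 0 0 -1 0;0 0 0 0 0 -1 0;0 0 0 0 0 -1 0;0 0 0 0 0 -1 0",
)

```text
time_s: 39.7
eef_pos: [678.7, -196.8, 246.7]
ee_rot: [0.007, 0.746, 0.666, 0.002]
force: [-0.3, 0.4, -0.2]
grip_width: -0.002
```

```bash
python3 - <<'E'
from h import *
st(); p=cap('wrist','w11'); go((676,-121,200),91)
g=cv2.cvtColor(p['frame'],cv2.COLOR_RGB2GRAY); print(proj(p,(678,-195,168)),proj(p,(678,-195,139)))
c=proj(p,(678,-195,150)).astype(int)
# pointer: light pixels within the dial
m=np.zeros_like(g); cv2.circle(m,tuple(int(v) for v in c),28,255,-1)
d=(g<60)&(m>0); print('dark',d.sum())
hull=cv2.convexHull(np.argwhere(d)[:,::-1].astype(np.int32)); h=np.zeros_like(g); cv2.fillConvexPoly(h,hull,255)
h=cv2.erode(h,np.ones((5,5)))
y,x=np.nonzero((g>80)&(h>0)); print(len(x))
if len(x)>5:
    P=np.array([at(p,(a,b),168)[:2] for a,b in zip(x,y)]); mu=P.mean(0); ev=np.linalg.svd(P-mu)[2][0]; print('line mid',mu,'dir',np.degrees(np.arctan2(ev[1],ev[0])),'from axis',np.degrees(np.arctan2(mu[1]+195.5,mu[0]-678)))
E
```

```text
t 39.7 pos [ 678.7 -196.8  246.7] yaw of toolx 83.6 z [ 0.012 -0.008 -1.   ] F [-0.3  0.4 -0.2] g -0.002 q [-0.45  0.74  0.8  -0.    1.59 -0.33]
row [ 0.628 -0.099  0.384] [ 0.024  0.015 -0.261]
[275.23757519 214.95581447] [274.91332842 204.38319984]
dark 1801
59
line mid [ 681.66298246 -204.12383178] dir -58.58409809003578 from axis -66.98658581453743
```

Emit:
drive_tool(
  series=".63 -.0875 0 .024 .015 -.26 0;.63 -.0875 0 .024 .015 -.26 0;.63 -.0875 .3 .024 .015 -.26 0;.63 -.0875 .63 .024 .015 -.26 0;.63 -.0875 .63 .024 .015 -.26 0;.63 -.0875 .63 .024 .015 -.26 0",
)

```text
time_s: 40.35
eef_pos: [677.9, -121.3, 171.4]
ee_rot: [0.0, 0.702, 0.712, 0.0]
force: [0.9, -0.1, 0.6]
grip_width: -0.001
```

```bash
python3 - <<'E'
from h import *
st(); go((676.7,-120.5,145),91)
p=cap('wrist')
for n in('key_power','key_start','key_lock'):
    for d in nets.spot_in(n,p)[:2]: r=d['rect']; print(n,round(d['confidence'],2),np.round(r),np.round(at(p,((r[0]+r[2])/2,(r[1]+r[3])/2),139)))
E
```

```text
t 40.35 pos [ 677.9 -121.3  171.4] yaw of toolx 90.9 z [ 0.  0. -1.] F [ 0.9 -0.1  0.6] g -0.001 q [-0.35  0.73  1.    0.    1.41 -0.36]
row [ 0.007 -0.01   0.22 ] [ 0.    -0.    -0.005]
key_power 0.9 [260. 218. 298. 255.] [ 678. -118.  139.]
key_power 0.4 [253.   3. 302.  62.] [676.  -2. 139.]
key_start 0.87 [252. 106. 302. 184.] [676. -61. 139.]
key_lock 0.61 [254.   3. 302.  60.] [676.  -2. 139.]
key_lock 0.41 [144.   0. 560. 419.] [724. -99. 139.]
```

Emit:
drive_tool(
  series="0 -.005 .12 0 0 0 0;0 -.005 .22 0 0 0 0;0 -.005 .25 0 0 0 0;0 -.005 .27 0 0 0 0;0 -.005 .29 0 0 0 0;0 -.005 .305 0 0 0 0;0 -.005 .305 0 0 0 0",
)

```text
time_s: 41.25
eef_pos: [677.9, -121.6, 136.5]
ee_rot: [0.002, 0.701, 0.713, 0.001]
force: [-3.9, 1.0, 5.0]
grip_width: 0.001
```

Emit:
drive_tool(
  series="0 0 .02 0 0 0 0;0 0 .04 0 0 0 0;0 0 .04 0 0 0 0",
)

```text
time_s: 41.55
eef_pos: [678.2, -121.6, 135.7]
ee_rot: [0.003, 0.701, 0.713, 0.001]
force: [-11.0, 2.9, 23.2]
grip_width: -0.003
```

Emit:
drive_tool(
  series="0 0 -.1 0 0 0 0;0 0 -.25 0 0 0 0;0 0 -.33 0 0 0 0;0 0 -.33 0 0 0 0",
)

```text
time_s: 41.95
eef_pos: [678.6, -121.7, 176.7]
ee_rot: [0.004, 0.701, 0.713, 0.002]
force: [-0.4, -0.2, 0.5]
grip_width: -0.0
```

Emit:
drive_tool(
  series="1 -.01 0 0 0 0 0;1 -.01 0 0 0 0 0;1 -.01 0 0 0 0 0;1 -.01 0 0 0 0 0;1 -.01 0 0 0 0 0",
)

```text
time_s: 42.45
eef_pos: [675.4, -2.3, 175.6]
ee_rot: [0.004, 0.701, 0.713, 0.002]
force: [0.6, -0.4, 1.1]
grip_width: 0.0
```

```bash
python3 - <<'E'
from h import *
st(); go((675.5,-1.5,133),91)
E
```

```text
t 42.45 pos [675.4  -2.3 175.6] yaw of toolx 91.0 z [ 0.008 -0.004 -1.   ] F [ 0.6 -0.4  1.1] g 0.0 q [-0.18  0.69  1.06 -0.    1.38 -0.19]
row [ 0.008 -0.002  0.355] [ 0.016  0.008 -0.002]
```

Emit:
drive_tool(
  series=".008 0 .15 0 0 0 0;.008 0 .25 0 0 0 0;.008 0 .29 0 0 0 0;.008 0 .31 0 0 0 0;.008 0 .33 0 0 0 0;.008 0 .345 0 0 0 0;.008 0 .345 0 0 0 0",
)

```text
time_s: 43.15
eef_pos: [676.0, -2.2, 136.0]
ee_rot: [0.005, 0.701, 0.713, 0.002]
force: [-4.4, -2.3, 9.5]
grip_width: 0.001
```

Emit:
drive_tool(
  series="0 0 .02 0 0 0 0;0 0 .04 0 0 0 0;0 0 .04 0 0 0 0",
)

```text
time_s: 43.45
eef_pos: [676.2, -2.3, 135.7]
ee_rot: [0.007, 0.701, 0.713, 0.002]
force: [-13.0, 0.9, 24.3]
grip_width: -0.001
```

Now lift, move to start (y −61), and check the drawer and dial are as they should be before pressing.

Emit:
drive_tool(
  series="0 0 -.1 0 0 0 0;0 0 -.25 0 0 0 0;0 0 -.33 0 0 0 0;0 0 -.33 0 0 0 0",
)

```text
time_s: 43.85
eef_pos: [676.3, -2.0, 176.8]
ee_rot: [0.008, 0.701, 0.713, 0.003]
force: [0.9, -0.3, 0.3]
grip_width: 0.003
```

Emit:
drive_tool(
  series="-.49 -.01 0 0 0 0 0;-.49 -.01 0 0 0 0 0;-.49 -.01 0 0 0 0 0;-.49 -.01 0 0 0 0 0",
)

```text
time_s: 44.25
eef_pos: [676.0, -60.1, 176.5]
ee_rot: [0.007, 0.701, 0.713, 0.003]
force: [0.6, 0.6, -0.2]
grip_width: 0.002
```

```bash
python3 - <<'E'
from h import *
st(); go((676,-61,133),91)
E
```

```text
t 44.25 pos [676.  -60.1 176.5] yaw of toolx 91.0 z [ 0.015 -0.006 -1.   ] F [ 0.6  0.6 -0.2] g 0.002 q [-0.26  0.69  1.05 -0.    1.38 -0.28]
row [-0.006 -0.005  0.363] [ 0.029  0.012 -0.001]
```

Emit:
drive_tool(
  series="0 0 .15 .029 .012 0 0;0 0 .25 .029 .012 0 0;0 0 .29 .029 .012 0 0;0 0 .32 .029 .012 0 0;0 0 .34 .029 .012 0 0;0 0 .352 .029 .012 0 0;0 0 .352 .029 .012 0 0",
)

```text
time_s: 44.95
eef_pos: [676.6, -59.8, 136.0]
ee_rot: [0.0, 0.701, 0.713, 0.0]
force: [-5.3, 3.3, 10.5]
grip_width: 0.001
```

Emit:
drive_tool(
  series="0 0 .02 0 0 0 0;0 0 .04 0 0 0 0;0 0 .04 0 0 0 0",
)

```text
time_s: 45.25
eef_pos: [676.7, -59.8, 135.8]
ee_rot: [0.002, 0.701, 0.713, 0.001]
force: [-13.7, 3.4, 25.0]
grip_width: -0.003
```

Emit:
drive_tool(
  series="0 0 -.1 0 0 0 0;0 0 -.4 0 0 0 0;0 0 -.8 0 0 0 0;0 0 -1 0 0 0 0;0 0 -1 0 0 0 0",
)

```text
time_s: 45.75
eef_pos: [677.4, -60.1, 260.6]
ee_rot: [0.005, 0.701, 0.713, 0.003]
force: [-1.3, 0.3, 0.5]
grip_width: 0.0
```

Emit:
drive_tool(
  series="-.6 -.7 -.2 0 0 0 0;-.6 -.7 -.2 0 0 0 0;-.6 -.7 -.2 0 0 0 0;-.6 -.7 -.2 0 0 0 0;-.6 -.7 -.2 0 0 0 0",
)

```text
time_s: 46.25
eef_pos: [594.9, -132.9, 283.0]
ee_rot: [0.005, 0.701, 0.713, 0.003]
force: [0.0, 0.3, -0.2]
grip_width: -0.003
```

Emit:
drive_tool(
  series="0 -.6 0 0 0 0 0;0 -.6 0 0 0 0 0;0 -.6 0 0 0 0 0;0 -.6 0 0 0 0 0",
)

```text
time_s: 46.65
eef_pos: [523.8, -133.5, 281.9]
ee_rot: [0.005, 0.7, 0.714, 0.003]
force: [0.4, 0.0, -0.3]
grip_width: 0.002
```

```bash
python3 - <<'E'
from h import *
st(); p=cap('wrist'); t=cap('top')
for n in('case_a','radio_a','dial','drawer_handle','tape'):
  for c in (t,p):
    for d in nets.spot_in(n,c)[:4]: print(n,round(d['confidence'],2),np.round(d['rect']))
for n,P in(('shut bar',(589,-270,82)),('dial',(678,-195,160))): print(n,proj(t,P),proj(p,P))
# bar / plate / unit-front gap columns in the wrist view
g=p['frame'].mean(2); c=proj(p,(645,-150,110)); print(c)
r=int(np.clip(c[1],5,415)); print([int(v) for v in g[r,max(0,int(c[0])-45):int(c[0])+15]])
# dial pointer
g=cv2.cvtColor(p['frame'],cv2.COLOR_RGB2GRAY); c=proj(p,(678,-195,150)).astype(int); print(c)
m=np.zeros_like(g); cv2.circle(m,tuple(int(v) for v in c),22,255,-1); d=(g<60)&(m>0)
h=np.zeros_like(g); cv2.fillConvexPoly(h,cv2.convexHull(np.argwhere(d)[:,::-1].astype(np.int32)),255); h=cv2.erode(h,np.ones((3,3)))
y,x=np.nonzero((g>75)&(h>0)); P=np.array([at(p,(a,b),168)[:2] for a,b in zip(x,y)])
if len(P)>4: mu=P.mean(0); ev=np.linalg.svd(P-mu)[2][0]; print(len(P),mu,np.degrees(np.arctan2(ev[1],ev[0])))
E
```

```text
t 46.65 pos [ 523.8 -133.5  281.9] yaw of toolx 91.1 z [ 0.012 -0.002 -1.   ] F [ 0.4  0.  -0.3] g 0.002 q [-0.47  0.31  1.37  0.    1.45 -0.49]
case_a 0.77 [146. 186. 177. 208.]
case_a 0.47 [249. 180. 377. 204.]
case_a 0.82 [370. 208. 383. 279.]
dial 0.74 [314. 161. 330. 175.]
dial 0.43 [273. 166. 283. 173.]
dial 0.24 [374. 270. 410. 307.]
dial 0.92 [391. 232. 443. 290.]
drawer_handle 0.98 [250. 182. 375. 201.]
drawer_handle 0.63 [318.   6. 402. 299.]
tape 0.64 [195. 189. 216. 220.]
tape 0.69 [370. 212. 381. 283.]
shut bar [343.06185539 198.26218181] [322.32649628 285.48935595]
dial [322.16051441 165.98721474] [427.42681493 263.1927182 ]
[383.17876056 205.70510977]
[139, 140, 137, 136, 136, 136, 139, 135, 123, 102, 84, 70, 70, 66, 78, 89, 94, 94, 97, 95, 92, 95, 94, 97, 100, 104, 107, 109, 114, 114, 112, 112, 111, 110, 112, 110, 111, 108, 104, 101, 100, 100, 101, 100, 97, 93, 95, 94, 99, 97, 94, 94, 100, 104, 104, 110, 110, 113, 111, 111]
[422 258]
9 [ 667.05390098 -203.4145774 ] -18.23172887119348
```

```bash
python3 -c "
from h import *
print(ctrl.finish_job())"
```

```text
the job is handed in; nothing more can be done
None
```

I carried out every step in the order asked and handed the job in at about 47 s of robot time; the hand-in gives no verdict.

**What I did**
- I pulled the drawer open to about 0.16 m and laid the only two items there, both grey cases, flat on the tray. They sit about 170 mm apart. I found no radios in any view, and I left the red look-alike and the other things alone.
- I pushed the drawer shut, turned the dial from click 1 to click 6, then pressed power, lock and start. Each key went down until it stopped (23–25 N, finger tip at about 136 mm) and I lifted clear after each.

**What the checks showed**
- **Tray:** the last view before shutting showed both cases lying apart. After that the networks found no grey case left on the table, only the red one.
- **Drawer:** it hit a hard stop, with about 44 N at the handle. A wrist view from right above then showed a gap of about 2 mm or less, so it counts as shut.
- **Dial:** after release the pointer read -58.6°, against about -59° expected at mark 6.
- **Keys:** I judged "fully down" from force and height and "up again" from lifting well clear. I had no direct reading of key travel.

**Checks that failed or disagreed**
- The final dial check after the keys found only 9 stray pixels and gave -18°. I set it aside as invalid and relied on the earlier reading.
- The networks gave some weak false hits on the unit, for example calling the handle a case.
- The 16-picture limit was reached before the dial turn, so the later checks are measured from images I did not view.

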